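# Set out the soldering corner

### The arm

A 6-joint arm with a two-finger parallel gripper is mounted at the origin on a cart in front of the work surface, level with it; the furniture and walls round the work are solid. World frame = base frame: x ahead of the robot, y to its left, z up, the work surface at z = 0. Lengths are in m, angles in rad, forces in N, time in s.
With the tool pointing down it reaches from about 0.4 to 0.825 m from the base axis. Payload 7 kg.
Tool frame: the origin (TCP) lies midway between the tips of the shut fingers; the grasp point (between the pads) lies 19 mm behind it; y points along the fingers, z is the direction in which the jaws open and shut, and the axes are right-handed (so a half turn about y gives the same grasp; the last joint's range is limited). The gripper opens to 88 mm and grips with 3 to 60 N. Pads are 19 mm wide; open, the fingers measure 130 mm over their backs; the gripper's body (78 mm by 193 mm) begins 47 mm behind the grasp point.
Start: joints at [-0.922, 0.359, 0.012, 0, -1.224, -0.288], TCP at [0.238, -0.632, 0.227] pointing down, gripper open.
Joint ranges: [-3.07, 3.07], [-1.43, 2.12], [-1.02, 1.25], [-3.03, 1.67], [-3.05, -0], [-3.03, 3.03]. Speed limits (rad/s): [2.39, 2.39, 3.01, 3.14, 3.14, 3.14].

### API

Orientations are given as [roll, pitch, yaw] about the fixed x, y, z axes, in that order (R = Rz(yaw) Ry(pitch) Rx(roll)).
In Python, from station import arm gives the robot as it stands.
- The arm moves only by the tool move_arm, never from a script. Its argument "deltas" is a list of rows, each an object with "dp": the shift along the tool's x, y, z in mm, a list of three; "rotation": the turn, a rotation vector about the tool's x, y, z in degrees, a list of three. A call has 1 to 5 rows; each row shifts and turns the pose as measured when the row begins, along the tool's axes as they then stand; what a row does not reach is not made up. A row lasts 1/12 s, in which the tool goes at most 41.7 mm and 7.16 degrees, less where a joint would pass 70% of its speed; a pose out of reach is approached as far as the arm can. A call is refused whole if a number of a shift passes 41.7 or a number of a turn 7.16, either way. A call with a gripper value outside its range is refused whole. "jaw" is the closure in counts, from 0 (fully open) to 255 (shut), set as the call begins (left out, the last holds). The fingers move at their own pace and stop on an object; "squeeze" is the grip in N (left out, the last holds). Time passes only in rows, so rows that do not move let the fingers close. It gives the time, the measured TCP pose, the force and the opening at its end, in the units of the state.
- arm.get_state(): the state, without advancing time (a new reading comes with each control period).
- arm.grab_frame(name): name is "scene" or "top" or "wrist"; returns a dict with "pixels" (420x560x3 uint8, red, green, blue), "z_map" (420x560 float32, m along the optical axis (not along the pixel's ray), 0 where there is no reading), "fx", "fy", "cx", "cy" (pixels), "k1" (the pictures are not rectified: a ray, as slopes to the right and down, at radius r is drawn at 1 + k1 r^2 times it, then the intrinsics apply), "cam_to_world" (4x4, takes a point from camera to world coordinates); the wrist camera has in their place "mount" (4x4, takes a point from camera to tool coordinates, whose origin is the TCP and whose axes are the tool frame's). Camera axes: x right, y down, z forward; pixel columns grow to the right and rows downward; lengths in m; the calibration is good to about 2 mm. A picture is of the moment at which its call begins: read the wrist's pose just before it.
- arm.job_done(): hands the job in, once; it reports no verdict.
The state is a dict: "t": time; "q": joint angles; "qd": joint speeds; "joint_efforts": joint torques, N m; "eef_pos": TCP position; "ee_rot": TCP orientation; "force": force on the tool from outside, world axes, zero at the start; "moment": the same for the moment, N m; "width": finger opening in m.
Only numpy, scipy, OpenCV 4.12 (cv2) and the standard library are available. Lean on these libraries where they do the work, as an engineer would, in place of code of your own. Each camera call takes 0.05 s, during which the arm holds its last target.

### The job

Set out the bench for soldering, in this order: lay the black charcoal block centred on the steel bench block, flat, its long side running along the line from the steel block to the closed ring box; lay the small steel dowel on its side in the middle of the charcoal; set the shallow dish upright midway between the steel block and the ring box; and last stand the white flux cone upright straight behind the ring box (on the side away from the robot, squarely off the line from block to box) with a gap of about 30 mm. Let go of each before you take the next, and leave the wax lump, the folding loupe and the rubber polishing point where they lie.

Things in the scene. Friction and masses are not known exactly. Their poses are not given: they have to be found in the camera images.
- steel_block: Bare, pale, flat square steel bench block, 60 x 60 mm, 18 mm thick, fixed on the bench. Origin: centre of its underside, on the bench top (z = 0). Its y axis lies along the line between steel block and ring box; its x axis points away from the robot (within 0.08 rad of world x).
- ring_case: Closed dark brown leather ring box with a small brass catch, about 54 mm (x, from -26 to +28) x 54 mm (y), 42 mm high, fixed on the bench, lid not used. Origin: its underside on the bench top. Stands 280 mm from the steel block, to its left or to its right; turned the same way as the steel block, its x axis points away from the robot: straight behind the box is along its +x.
- charcoal_center (a point): Black charcoal soldering block bound with wire, loose, 58 mm (x) x 98 mm (y, its length) x 28 mm high, 0.12 kg. The point is its centre, half-way up. Grasp across the 58 mm.
- dowel_center (a point): Small pale steel dowel pin, loose, lying on its side: 8 mm thick, 21 mm long along its y axis, about 20 g. The point is its centre, 4 mm above what it lies on. Grasp across the 8 mm.
- dish_center (a point): Shallow round cream unglazed dish, loose, 62 mm across, 18 mm high, rim open at the top. The point is on its axis, half-way up (9 mm). Grasp from outside across the rim.
- cone_center (a point): White blunt flux cone, loose, round, 35 mm across at the foot, 34 mm high, slanting top. The point is on its axis, half-way up (17 mm). Grasp across its sides.
- eyeglass_center (a point): Folding metal loupe, loose bystander, 24 x 32 mm, 19 mm high; its centre. Not to be moved.
- wax_center (a point): Yellow beeswax lump, loose bystander, 41 x 50 mm, 19 mm high; its centre. Not to be moved.
- rubber_point_center (a point): Black rubber polishing point with a thin shank, loose bystander, 9 mm thick, 27 mm long; its centre. Not to be moved.
Mind the look-alikes: they are no part of the job. Of the things that look like the part that bears cone_center, take the one that is nearest to the robot's base at the start.

How it is judged:
By the outcome, as a careful person would: the job done as asked, in the order asked, and still so for the second after the job is handed in, with the robot touching nothing.
It also fails if it takes over 96 s, if anything falls off the work surface, if the arm or the gripper's body presses on something with over 40 N, if the wrist force passes 120 N, or if a joint passes its speed limit or range.

## Working session

There is one attempt and no reset: what is moved stays moved. The work goes in short steps, Python scripts to look and compute and a tool call to move; the robot and the scene stay as the last step left them, time stands still between calls to the robot, and variables do not carry over. Pictures are saved under pics/ and viewed, and the job is handed in when it is done.

Besides the shell and the picture viewer there is one more tool, called after "Request:" as a command line: name --argument value ..., lists and objects as JSON in quotes. move_arm: Moves the arm, as the interface text tells. Its arguments: {"type":"object","properties":{"deltas":{"type":"array","items":{"type":"object","properties":{"dp":{"type":"array","items":{"type":"number"}},"rotation":{"type":"array","items":{"type":"number"}}}}},"jaw":{"type":"number"},"squeeze":{"type":"number"}},"required":["deltas"]}

```bash
ls; mkdir -p pics
cat > h.py <<'E'
import numpy as np, cv2, pickle
from station import arm
from scipy.spatial.transform import Rotation as R
def grab(n,save=None):
    s=arm.get_state(); f=arm.grab_frame(n)
    if n=='wrist':
        T=np.eye(4);T[:3,:3]=R.from_euler('xyz',s['ee_rot']).as_matrix();T[:3,3]=s['eef_pos']
        f['cam_to_world']=T@np.array(f['mount'])
    if save: cv2.imwrite('pics/'+save+'.png',f['pixels'][:,:,::-1]); pickle.dump(f,open('pics/'+save+'.pkl','wb'))
    return f
def load(n): return pickle.load(open('pics/'+n+'.pkl','rb'))
def slopes(f,uv):
    uv=np.atleast_2d(np.array(uv,float)); K=np.array([[f['fx'],0,f['cx']],[0,f['fy'],f['cy']],[0,0,1.]])
    return cv2.undistortPoints(uv.reshape(-1,1,2),K,np.array([f['k1'],0,0,0.,0]),None,None).reshape(-1,2)
def plane(f,uv,z):
    s=slopes(f,uv);d=np.c_[s,np.ones(len(s))];T=np.array(f['cam_to_world'])
    d=d@T[:3,:3].T;o=T[:3,3];return o+d*((z-o[2])/d[:,2])[:,None]
def cloud(f):
    h,w=f['z_map'].shape;v,u=np.mgrid[:h,:w];s=slopes(f,np.c_[u.ravel(),v.ravel()])
    z=f['z_map'].ravel();p=np.c_[s*z[:,None],z];T=np.array(f['cam_to_world'])
    p=p@T[:3,:3].T+T[:3,3];p[z==0]=np.nan;return p.reshape(h,w,3)
def proj(f,P):
    T=np.linalg.inv(np.array(f['cam_to_world']));p=np.atleast_2d(P)@T[:3,:3].T+T[:3,3]
    s=p[:,:2]/p[:,2:];r2=(s**2).sum(1,keepdims=True);s=s*(1+f['k1']*r2);return s*[f['fx'],f['fy']]+[f['cx'],f['cy']]
E
python3 - <<'E'
from h import *
print(arm.get_state())
for n in ('scene','top','wrist'):
    f=grab(n,n+'0');print(n,f['fx'],f['cx'],f['k1'],np.round(f['cam_to_world'],3).tolist())
E
```

```text
pics
{'t': 0.0, 'q': array([-9.21883292e-01,  3.59397677e-01,  1.10695574e-02, -3.48929233e-04,
       -1.22412420e+00, -2.88066612e-01]), 'qd': array([ 0.0003331 ,  0.00022898, -0.00044129, -0.00082398, -0.00161183,
       -0.00065511]), 'joint_efforts': array([ 9.81593876e-04, -5.82720029e+01,  2.93059373e+01,  6.99721813e+00,
        6.92273868e-03, -1.37515135e-04]), 'eef_pos': array([ 0.23809721, -0.63108504,  0.2256206 ]), 'ee_rot': array([-1.56911537e+00,  1.56011529e-04,  3.60727727e-01]), 'force': array([ 0.35186999,  0.34756108, -0.66765951]), 'moment': array([-0.01250442,  0.04423929,  0.03466221]), 'width': 0.08763662203730391}
scene 428.728492144866 277.89640999243693 0.035128182663682346 [[0.44, -0.429, 0.789, -0.175], [-0.898, -0.231, 0.375, -0.537], [0.022, -0.873, -0.487, 0.515], [0.0, 0.0, 0.0, 1.0]]
top 482.46044977460735 272.39241526823446 -0.17064443841132265 [[-0.427, -0.88, 0.207, 0.336], [-0.904, 0.416, -0.095, -0.081], [-0.003, -0.228, -0.974, 1.117], [0.0, 0.0, 0.0, 1.0]]
wrist 327.0669702435165 277.4236198258816 0.014529902827942318 [[-0.353, 0.902, 0.25, 0.171], [0.936, 0.34, 0.096, -0.657], [0.001, 0.268, -0.964, 0.384], [0.0, 0.0, 0.0, 1.0]]
```

View pics/scene0.png

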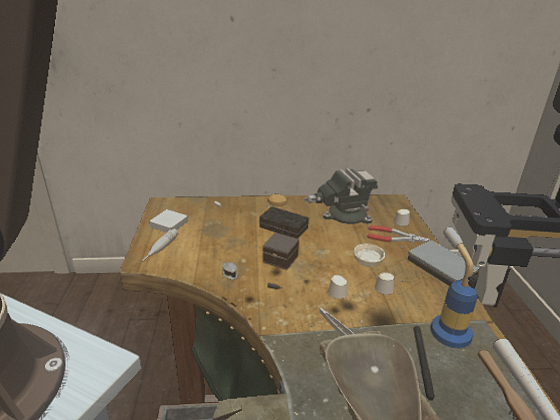

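View pics/top0.png

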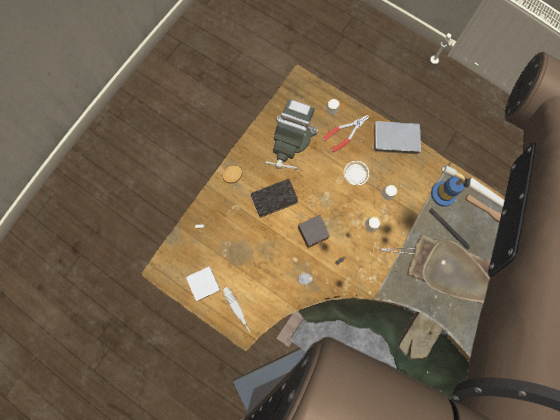

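View pics/wrist0.png

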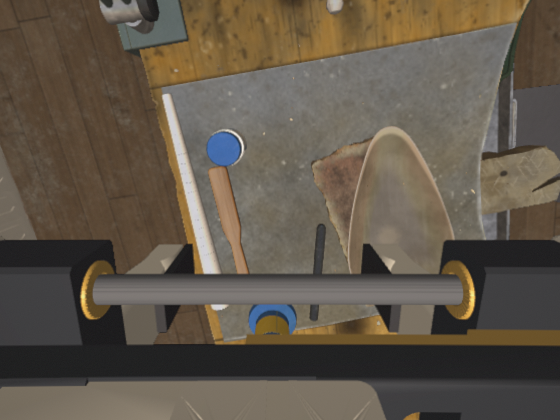

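Top view: pale steel block (203,283), ring box (313,231), charcoal (274,198), dowel (199,226), wax (232,174), dish (356,173), cones at (374,224), (391,191) and (334,104), loupe (305,279), rubber point (340,261). Next I'll measure these.

Run:
```python
from h import *
f=load('top0');g=load('scene0')
c=cloud(f)
for n,uv in dict(block=(203,283),box=(313,231),char=(274,198),dowel=(199,226),wax=(232,174),dish=(356,173),coneA=(374,224),coneB=(391,191),coneC=(334,104),loupe=(305,279),rub=(340,261),tools=(397,137),awl=(236,308)).items():
    p=c[uv[1],uv[0]]; print(n,np.round(p,3),'r',round(float(np.hypot(p[0],p[1])),3),'scene px',np.round(proj(g,p)))
im=f['pixels'][60:360,140:430]
cv2.imwrite('pics/topz.png',cv2.resize(im,(0,0),fx=2,fy=2,interpolation=cv2.INTER_CUBIC)[:,:,::-1])
```

```text
block [0.465 0.035 0.02 ] r 0.466 scene px [[169. 217.]]
box [ 0.463 -0.239  0.042] r 0.521 scene px [[280. 242.]]
char [ 0.573 -0.194  0.029] r 0.605 scene px [[283. 217.]]
dowel [ 0.592 -0.008  0.008] r 0.592 scene px [[217. 202.]]
wax [ 0.671 -0.13   0.02 ] r 0.683 scene px [[276. 196.]]
dish [ 0.55  -0.402  0.006] r 0.681 scene px [[370. 257.]]
coneA [ 0.418 -0.375  0.033] r 0.562 scene px [[337. 278.]]
coneB [ 0.47  -0.449  0.031] r 0.65 scene px [[386. 275.]]
coneC [ 0.723 -0.427  0.033] r 0.84 scene px [[403. 210.]]
loupe [ 0.375 -0.178  0.018] r 0.415 scene px [[230. 267.]]
rub [ 0.377 -0.27   0.008] r 0.464 scene px [[274. 285.]]
tools [ 0.584 -0.53   0.026] r 0.789 scene px [[441. 257.]]
awl [ 0.382 -0.009  0.02 ] r 0.382 scene px [[161. 241.]]
```

View pics/topz.png

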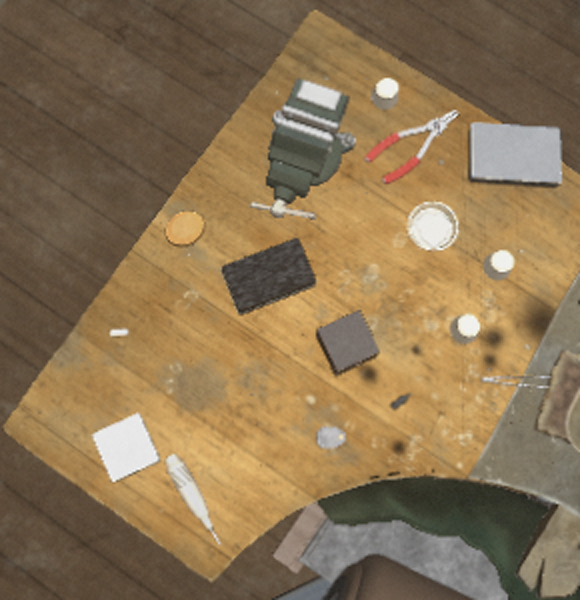

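```bash
cat > meas.py <<'E'
from h import *
def obj(f,c,xy,h,rad,tol=None,zlo=None):
    """pixels near the top face height h, within rad of xy -> contour on plane h -> minAreaRect"""
    tol=tol or 0.005
    m=(np.abs(c[...,2]-h)<tol)&(np.hypot(c[...,0]-xy[0],c[...,1]-xy[1])<rad)
    m=m.astype(np.uint8);n,l,st,_=cv2.connectedComponentsWithStats(m)
    k=1+np.argmax(st[1:,4]);m=(l==k).astype(np.uint8)
    cs=max(cv2.findContours(m,cv2.RETR_EXTERNAL,cv2.CHAIN_APPROX_NONE)[0],key=cv2.contourArea)
    hull=plane(f,cs.reshape(-1,2),h)[:,:2]
    (cx,cy),(w,hh),a=cv2.minAreaRect((hull*1000).astype(np.float32))
    cc=np.array(cv2.minEnclosingCircle((hull*1000).astype(np.float32))[0])
    zz=np.nanmedian(c[...,2][m>0])
    return (round(cx,1),round(cy,1)),(round(w,1),round(hh,1)),round(a,1),'n',int(m.sum()),'circ',np.round(cc,1),'z',round(float(zz)*1000,1)
E
python3 - <<'E'
from meas import *
for nm in('top0','scene0'):
    f=load(nm);c=cloud(f)
    b=np.abs(c[...,2])<.02; r=(np.hypot(c[...,0]-.5,c[...,1]+.1)<.04); print(nm,'bench z',np.nanmedian(c[...,2][r]))
    for n,xy,h,rad in [('block',(.465,.035),.018,.055),('box',(.463,-.239),.042,.055),('char',(.573,-.194),.028,.08),('dowel',(.592,-.008),.007,.03),('dish',(.55,-.402),.018,.05),('coneA',(.418,-.375),.032,.03),('wax',(.671,-.13),.019,.05),('loupe',(.375,-.178),.018,.04),('rub',(.377,-.27),.008,.03)]:
        try: print(n,*obj(f,c,xy,h,rad,tol=.004 if n in('dowel','rub') else .005))
        except Exception as e: print(n,e)
E
```

```text
top0 bench z -0.001848185162619309
block (465.6, 37.4) (60.3, 60.3) 1.7 n 685 circ [465.2  37.2] z 17.2
box (464.4, -242.0) (54.2, 54.5) 89.9 n 556 circ [ 464.4 -242.5] z 41.0
char (576.1, -195.4) (97.6, 58.4) 86.2 n 998 circ [ 576.3 -195.9] z 27.4
dowel (593.1, -8.6) (19.1, 7.2) 64.9 n 28 circ [592.9  -8.6] z 6.4
dish (547.5, -409.1) (39.6, 61.1) 84.3 n 73 circ [ 548.2 -398.7] z 16.2
coneA (421.1, -374.8) (26.6, 22.4) 26.7 n 95 circ [ 421.5 -375.4] z 30.4
wax (673.2, -130.0) (35.7, 42.5) 39.8 n 179 circ [ 670.7 -130.9] z 17.2
loupe (376.3, -179.8) (29.6, 18.1) 64.5 n 104 circ [ 375.4 -178.9] z 16.9
rub (379.0, -270.7) (7.3, 23.9) 10.8 n 28 circ [ 381.  -270.3] z 6.9
scene0 bench z 0.0001580735204145256
block (461.2, 28.2) (82.1, 68.1) 89.9 n 457 circ [461.5  27.7] z 18.9
box (460.2, -242.1) (57.5, 61.6) 89.8 n 502 circ [ 460.6 -241.5] z 42.7
char (571.8, -195.0) (101.0, 65.9) 86.3 n 669 circ [ 571.8 -194.7] z 28.8
dowel (590.1, -7.5) (31.0, 11.5) 69.6 n 25 circ [590.4  -7.6] z 7.4
dish (543.1, -398.8) (63.6, 63.2) 75.8 n 176 circ [ 545.  -401.1] z 16.4
coneA (414.4, -377.9) (26.3, 27.3) 1.5 n 121 circ [ 413.6 -377.3] z 30.5
wax (666.2, -133.0) (44.4, 36.8) 71.1 n 114 circ [ 667.5 -133.3] z 18.3
loupe (374.2, -177.9) (35.1, 23.4) 62.5 n 125 circ [ 372.3 -176.6] z 18.3
rub (373.6, -271.6) (11.8, 27.4) 10.4 n 51 circ [ 374.6 -271.4] z 6.7
```

Run:
```python
from h import *
for nm in('scene0','top0'):
    c=cloud(load(nm)).reshape(-1,3);c=c[~np.isnan(c[:,0])]
    print(nm)
    for x in np.arange(.2,.85,.05):
        print('%.2f'%x,[ '%3d'%(1000*v.max()) if len(v:=c[(abs(c[:,0]-x)<.025)&(abs(c[:,1]-y)<.025)&(c[:,2]<.6)][:,2]) else ' . ' for y in np.arange(-.7,.16,.05)])
```

```text
scene0
0.20 [' . ', ' . ', '426', '335', ' 44', ' 46', '  3', '  2', ' . ', ' . ', ' . ', ' . ', '474', '473', '428', '270', ' . ', ' . ']
0.25 [' . ', '  1', '436', '335', ' 37', ' 45', ' 46', '  2', '  2', '-99', '-138', '-123', '-280', '469', '443', ' . ', ' . ', ' . ']
0.30 [' 20', ' 21', '  3', ' 45', ' 46', ' 46', ' 19', '  2', '  2', '  2', '  2', '  2', '  0', '  0', ' 12', '  0', ' . ', ' . ']
0.35 [' 22', ' 23', ' 20', ' 13', ' 11', ' 19', ' 11', ' 10', '  5', ' 10', ' 21', ' 19', '  0', '  1', ' 21', '  1', ' . ', ' . ']
0.40 ['  1', ' 26', '134', '163', ' 13', '  2', ' 33', ' 33', '  8', '  9', ' 20', ' 19', '  2', '  3', ' 24', '  1', '  0', ' . ']
0.45 [' . ', '  2', ' 12', '173', '165', ' 34', ' 31', ' 31', '  3', ' 44', ' 44', '  2', '  2', '  3', ' 21', ' 21', '  3', ' . ']
0.50 [' . ', ' -1', '  2', '  2', '  2', ' 31', ' 19', '  3', ' 38', ' 44', ' 44', '  3', '  2', '  3', ' 20', ' 21', '  2', '  2']
0.55 [' . ', ' . ', ' 24', ' 26', ' 26', ' 23', ' 19', ' 20', '  2', ' 31', ' 31', ' 31', '  3', '  2', '  3', '  3', '  3', '  2']
0.60 [' . ', ' . ', ' 25', ' 25', 
[... 1666 characters left out ...]
  5', '  4', '  5', '  4', '  4', '  3']
0.60 [' . ', ' . ', ' 28', ' 29', ' 29', ' 28', ' 18', '  7', '  3', ' 83', ' 33', ' 31', '  4', '  5', '  9', '  4', '  5', ' . ']
0.65 [' . ', ' . ', ' . ', ' 27', ' 29', ' 13', ' 16', ' 15', '107', ' 86', ' 51', ' 22', ' 22', '  3', '  4', ' -1', ' . ', ' . ']
0.70 [' . ', ' . ', ' . ', ' . ', '  4', ' 34', ' 32', '107', '110', '110', '  4', ' 21', ' 21', '  1', ' . ', ' . ', ' . ', ' . ']
0.75 [' . ', ' . ', ' . ', ' . ', '  3', ' 36', ' 34', '103', '107', ' 11', '  5', '  3', ' . ', ' . ', ' . ', ' . ', ' . ', ' . ']
0.80 [' . ', ' . ', ' . ', ' . ', ' . ', '  2', '  4', '  4', '  5', '  2', ' -2', ' . ', ' . ', ' . ', ' . ', ' . ', ' . ', ' . ']
```

Run:
```python
from h import *
for nm in('scene0','top0'):
    c=cloud(load(nm)).reshape(-1,3);c=c[~np.isnan(c[:,0])]
    for zl in (.03,.06):
        m=(c[:,2]>zl)&(c[:,2]<.2)&(c[:,0]>.585)&(c[:,1]>-.4)&(c[:,1]<-.1)&(np.abs(c[:,2]-.03)>.006)
        p=c[m]
        print(nm,zl,len(p))
        for y in np.arange(-.30,-.15,.01):
            q=p[abs(p[:,1]-y)<.005]
            if len(q): print('  y %.2f xmin %.3f xmax %.3f z %.3f %.3f'%(y,q[:,0].min(),q[:,0].max(),q[:,2].min(),q[:,2].max()))
```

```text
scene0 0.03 5004
  y -0.30 xmin 0.645 xmax 1.856 z 0.036 0.199
  y -0.29 xmin 0.642 xmax 1.847 z 0.036 0.200
  y -0.28 xmin 0.637 xmax 1.841 z 0.037 0.199
  y -0.27 xmin 0.601 xmax 1.831 z 0.037 0.200
  y -0.26 xmin 0.600 xmax 1.829 z 0.036 0.199
  y -0.25 xmin 0.607 xmax 1.820 z 0.037 0.199
  y -0.24 xmin 0.617 xmax 1.812 z 0.038 0.200
  y -0.23 xmin 0.624 xmax 1.808 z 0.036 0.199
  y -0.22 xmin 0.632 xmax 1.804 z 0.040 0.200
  y -0.21 xmin 0.649 xmax 1.799 z 0.037 0.199
  y -0.20 xmin 1.765 xmax 1.792 z 0.037 0.199
  y -0.19 xmin 1.758 xmax 1.788 z 0.037 0.200
  y -0.18 xmin 1.757 xmax 1.777 z 0.037 0.199
  y -0.17 xmin 1.745 xmax 1.781 z 0.036 0.199
  y -0.16 xmin 1.740 xmax 1.770 z 0.037 0.199
scene0 0.06 4126
  y -0.30 xmin 0.645 xmax 1.856 z 0.060 0.199
  y -0.29 xmin 0.642 xmax 1.847 z 0.060 0.200
  y -0.28 xmin 0.638 xmax 1.841 z 0.060 0.199
  y -0.27 xmin 0.601 xmax 1.831 z 0.060 0.200
  y -0.26 xmin 0.600 xmax 1.829 z 0.060 0.199
  y -0.25 xmin 0.607 xmax 1.820 z 0.062 0.199
  y -0.24 xmin 0.617 xmax 1.812 z 0.060 0.200
  y -0.23 xmin 0.624 xmax 1.808 z 0.061 0.199
  y -0.2
[... 471 characters left out ...]
-0.27 xmin 0.603 xmax 0.717 z 0.049 0.110
  y -0.26 xmin 0.602 xmax 0.712 z 0.054 0.101
  y -0.25 xmin 0.609 xmax 0.696 z 0.055 0.083
  y -0.24 xmin 0.621 xmax 0.676 z 0.050 0.081
  y -0.23 xmin 0.625 xmax 0.645 z 0.049 0.067
  y -0.22 xmin 0.643 xmax 0.657 z 0.037 0.051
  y -0.21 xmin 0.653 xmax 0.658 z 0.038 0.048
top0 0.06 1647
  y -0.30 xmin 0.650 xmax 0.743 z 0.064 0.109
  y -0.29 xmin 0.646 xmax 0.737 z 0.067 0.108
  y -0.28 xmin 0.640 xmax 0.728 z 0.069 0.110
  y -0.27 xmin 0.603 xmax 0.717 z 0.060 0.110
  y -0.26 xmin 0.602 xmax 0.712 z 0.060 0.101
  y -0.25 xmin 0.609 xmax 0.696 z 0.060 0.083
  y -0.24 xmin 0.621 xmax 0.676 z 0.060 0.081
  y -0.23 xmin 0.628 xmax 0.642 z 0.061 0.067
```

```bash
cat > go.py <<'E'
import sys
from h import *
# usage: go.py x y z(mm) yaw(deg) [vmax mm/row]
def rows(tx,ty,tz,yaw,v=40,w=7.0):
    s=arm.get_state();p=np.array(s['eef_pos'])*1000;Rm=R.from_euler('xyz',s['ee_rot'])
    Rt=R.from_euler('xyz',[-90,0,yaw],degrees=True);t=np.array([tx,ty,tz])
    d=t-p;rv=(Rm.inv()*Rt).as_rotvec(degrees=True)
    n=int(max(1,np.ceil(np.linalg.norm(d)/v),np.ceil(np.linalg.norm(rv)/w)))
    print('t %.2f'%s['t'],'at',np.round(p,1),'yaw %.1f'%np.degrees(s['ee_rot'][2]),'d',np.round(d,1),'rot',np.round(rv,1),'n',n,'w %.1f'%(s['width']*1000),'F',np.round(s['force'],1))
    for i in range(n):
        Ri=Rm*R.from_rotvec(rv*i/n,degrees=True)
        print(i,np.round(Ri.inv().apply(d/n),1).tolist(),np.round(rv/n,2).tolist())
if __name__=='__main__': rows(*map(float,sys.argv[1:]))
E
python3 go.py 576 -173 200 86
```

```text
t 0.15 at [ 238.2 -631.2  225.8] yaw 20.7 d [337.8 458.2 -25.8] rot [ -0.1 -65.3   0. ] n 15 w 88.0 F [ 0.5 -0.2  0.1]
0 [31.9, 1.7, 20.6] [-0.0, -4.36, 0.0]
1 [33.3, 1.7, 18.2] [-0.0, -4.36, 0.0]
2 [34.6, 1.7, 15.6] [-0.0, -4.36, 0.0]
3 [35.7, 1.7, 12.9] [-0.0, -4.36, 0.0]
4 [36.6, 1.7, 10.1] [-0.0, -4.36, 0.0]
5 [37.2, 1.7, 7.3] [-0.0, -4.36, 0.0]
6 [37.7, 1.7, 4.5] [-0.0, -4.36, 0.0]
7 [37.9, 1.7, 1.6] [-0.0, -4.36, 0.0]
8 [37.9, 1.7, -1.3] [-0.0, -4.36, 0.0]
9 [37.7, 1.7, -4.1] [-0.0, -4.36, 0.0]
10 [37.3, 1.7, -7.0] [-0.0, -4.36, 0.0]
11 [36.7, 1.7, -9.8] [-0.0, -4.36, 0.0]
12 [35.8, 1.7, -12.6] [-0.0, -4.36, 0.0]
13 [34.8, 1.7, -15.2] [-0.0, -4.36, 0.0]
14 [33.5, 1.7, -17.8] [-0.0, -4.36, 0.0]
```

Request:
move_arm --deltas '[{"dp":[32,0,20],"rotation":[0,-4.4,0]},{"dp":[33,0,18],"rotation":[0,-4.4,0]},{"dp":[34.5,0,15.5],"rotation":[0,-4.4,0]},{"dp":[35.5,0,13],"rotation":[0,-4.4,0]},{"dp":[36.5,0,10],"rotation":[0,-4.4,0]}]' --jaw 0 --squeeze 25

```text
t: 0.57
eef_pos: [0.3481, -0.4786, 0.2217]
ee_rot: [-1.564, 0.001, 0.748]
force: [2.0, -0.1, 0.2]
width: 0.0878
```

Request:
move_arm --deltas '[{"dp":[37,0,7],"rotation":[0,-4.4,0]},{"dp":[37.5,0,4.5],"rotation":[0,-4.4,0]},{"dp":[38,0,1.5],"rotation":[0,-4.4,0]},{"dp":[38,2,-1.5],"rotation":[0,-4.4,0]},{"dp":[37.5,2,-4],"rotation":[0,-4.4,0]}]'

```text
t: 0.98
eef_pos: [0.4616, -0.3162, 0.2175]
ee_rot: [-1.564, -0.002, 1.15]
force: [0.9, -0.1, 0.0]
width: 0.0873
```

```bash
python3 go.py 576 -173 200 86
```

```text
t 0.98 at [ 461.6 -316.2  217.5] yaw 65.9 d [114.4 143.2 -17.5] rot [ -0.4 -20.1   0.2] n 5 w 87.3 F [ 0.9 -0.1  0. ]
0 [35.5, 3.5, -9.2] [-0.07, -4.02, 0.04]
1 [34.7, 3.5, -11.7] [-0.07, -4.02, 0.04]
2 [33.8, 3.5, -14.1] [-0.07, -4.02, 0.04]
3 [32.8, 3.5, -16.4] [-0.07, -4.02, 0.04]
4 [31.6, 3.5, -18.7] [-0.07, -4.02, 0.04]
```

Request:
move_arm --deltas '[{"dp":[36,3.5,-9],"rotation":[0,-4,0]},{"dp":[35,3.5,-12],"rotation":[0,-4,0]},{"dp":[34,3.5,-14],"rotation":[0,-4,0]},{"dp":[33,3.5,-16.5],"rotation":[0,-4,0]},{"dp":[32,3.5,-19],"rotation":[0,-4,0]}]'

```text
t: 1.4
eef_pos: [0.5794, -0.1613, 0.2004]
ee_rot: [-1.567, -0.005, 1.519]
force: [1.1, -0.9, -0.1]
width: 0.0875
```

```bash
python3 - <<'E'
from meas import *
f=grab('wrist','w1');c=cloud(f)
print(np.round(np.array(f['mount']),3).tolist())
r=(np.hypot(c[...,0]-.5,c[...,1]+.1)<.04); print('bench',np.nanmedian(c[...,2][r]))
for n,xy,h,rad in [('box',(.463,-.239),.042,.055),('char',(.573,-.194),.028,.08)]:
    try: print(n,*obj(f,c,xy,h,rad))
    except Exception as e: print(e)
E
python3 go.py 576 -173 60 86.2
```

```text
[[0.0, 0.964, 0.267, -0.072], [0.001, -0.267, 0.964, -0.158], [1.0, 0.0, -0.001, 0.0], [0.0, 0.0, 0.0, 1.0]]
bench -0.0006871010110600095
box (465.0, -242.6) (53.5, 55.6) 89.5 n 3709 circ [ 465.1 -242.6] z 42.1
char (576.1, -196.6) (96.8, 57.6) 86.4 n 5579 circ [ 576.3 -196.6] z 28.1
t 1.45 at [ 583.1 -157.1  199.3] yaw 87.5 d [  -7.1  -15.9 -139.3] rot [-0.2  1.3  0.3] n 4 w 87.4 F [4.4 1.5 0.9]
0 [-4.2, 34.8, 1.5] [-0.05, 0.32, 0.08]
1 [-4.2, 34.8, 1.5] [-0.05, 0.32, 0.08]
2 [-4.2, 34.8, 1.5] [-0.05, 0.32, 0.08]
3 [-4.1, 34.8, 1.5] [-0.05, 0.32, 0.08]
```

View pics/w1.png

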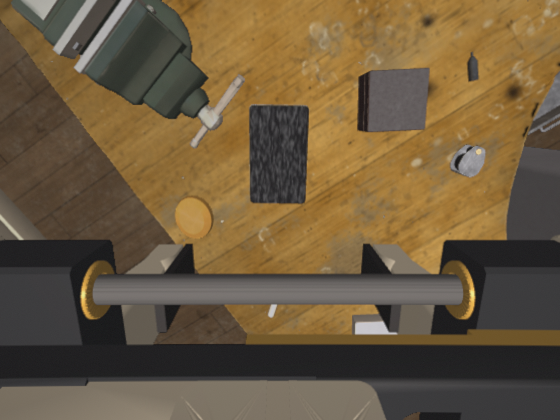

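Request:
move_arm --deltas '[{"dp":[-6,34,1.5],"rotation":[0,0.3,0]},{"dp":[-6,34,1.5],"rotation":[0,0.3,0]},{"dp":[-4,34,1.5],"rotation":[0,0.3,0]},{"dp":[-2,30,0],"rotation":[0,0,0]},{"dp":[0,0,0],"rotation":[0,0,0]}]'

```text
t: 1.87
eef_pos: [0.5823, -0.1693, 0.0639]
ee_rot: [-1.573, -0.006, 1.521]
force: [-1.8, 0.4, -0.9]
width: 0.0875
```

```bash
python3 go.py 577.6 -174.3 4 86.3
```

```text
t 1.87 at [ 582.3 -169.3   63.9] yaw 87.1 d [ -4.7  -5.  -59.9] rot [0.1 0.8 0.3] n 2 w 87.5 F [-1.8  0.4 -0.9]
0 [-2.8, 29.9, 2.3] [0.06, 0.42, 0.17]
1 [-2.7, 29.9, 2.3] [0.06, 0.42, 0.17]
```

Request:
move_arm --deltas '[{"dp":[-5,10,4.5],"rotation":[0,0.8,0]},{"dp":[0,20,0],"rotation":[0,0,0.3]},{"dp":[0,22,0],"rotation":[0,0,0]},{"dp":[0,7,0],"rotation":[0,0,0]}]'

```text
t: 2.2
eef_pos: [0.5797, -0.1748, 0.0073]
ee_rot: [-1.575, 0.001, 1.507]
force: [-0.8, -0.8, 0.3]
width: 0.0877
```

```bash
python3 go.py 577.6 -174.3 4 86.3
```

```text
t 2.20 at [ 579.7 -174.8    7.3] yaw 86.3 d [-2.1  0.5 -3.3] rot [ 0.2  0.  -0.1] n 1 w 87.7 F [-0.8 -0.8  0.3]
0 [0.3, 3.3, 2.1] [0.23, 0.04, -0.05]
```

Request:
move_arm --deltas '[{"dp":[0,3,2],"rotation":[0.2,0,0]},{"dp":[0,0,0],"rotation":[0,0,0]},{"dp":[0,0,0],"rotation":[0,0,0]},{"dp":[0,0,0],"rotation":[0,0,0]},{"dp":[0,0,0],"rotation":[0,0,0]}]' --jaw 255 --squeeze 25

```text
t: 2.62
eef_pos: [0.5801, -0.1749, 0.0088]
ee_rot: [-1.574, 0.001, 1.508]
force: [-2.0, 0.5, 0.2]
width: 0.0596
```

Request:
move_arm --deltas '[{"dp":[0,0,0],"rotation":[0,0,0]},{"dp":[0,0,0],"rotation":[0,0,0]},{"dp":[0,0,0],"rotation":[0,0,0]}]'

```text
t: 2.87
eef_pos: [0.581, -0.1748, 0.0108]
ee_rot: [-1.577, 0.001, 1.508]
force: [1.0, 0.6, -2.5]
width: 0.0576
```

Request:
move_arm --deltas '[{"dp":[0,-5,0],"rotation":[0,0,0]},{"dp":[0,-10,0],"rotation":[0,0,0]},{"dp":[0,-20,0],"rotation":[0,0,0]},{"dp":[0,-25,0],"rotation":[0,0,0]},{"dp":[0,-20,0],"rotation":[0,0,0]}]'

```text
t: 3.28
eef_pos: [0.5766, -0.1745, 0.0906]
ee_rot: [-1.567, 0.001, 1.507]
force: [0.9, -0.8, -1.2]
width: 0.0575
```

```bash
python3 - <<'E'
from meas import *
f=grab('wrist','w2');grab('scene','s2');g=grab('top','t2')
E
python3 go.py 468 60 100 90
```

```text
t 3.43 at [ 578.  -174.5   91.3] yaw 86.3 d [-110.   234.5    8.7] rot [ 0.  -3.7 -0. ] n 7 w 57.7 F [ 0.   0.1 -2.6]
0 [32.4, -1.3, 17.8] [0.0, -0.52, -0.01]
1 [32.6, -1.3, 17.5] [0.0, -0.52, -0.01]
2 [32.7, -1.3, 17.2] [0.0, -0.52, -0.01]
3 [32.9, -1.3, 16.9] [0.0, -0.52, -0.01]
4 [33.1, -1.3, 16.6] [0.0, -0.52, -0.01]
5 [33.2, -1.2, 16.3] [0.0, -0.52, -0.01]
6 [33.4, -1.2, 16.0] [0.0, -0.52, -0.01]
```

View pics/w2.png

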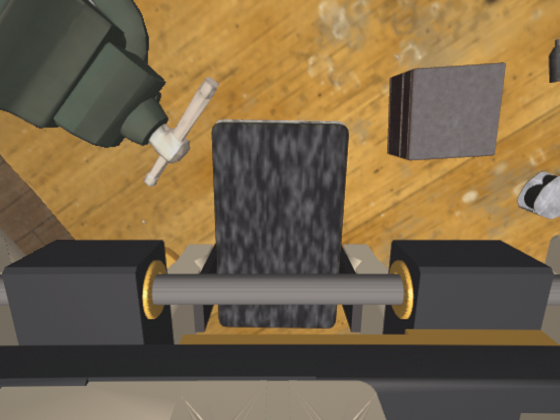

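View pics/s2.png

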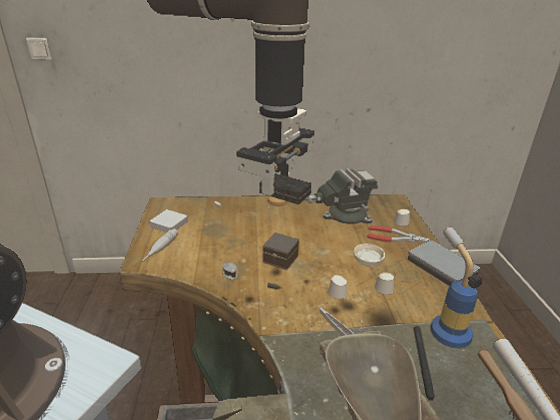

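Request:
move_arm --deltas '[{"dp":[37,-20,13],"rotation":[0,-0.5,0]},{"dp":[37,-20,13],"rotation":[0,-0.5,0]},{"dp":[37,-20,13],"rotation":[0,-0.5,0]},{"dp":[37,-20,13],"rotation":[0,-0.5,0]},{"dp":[37,-15,13],"rotation":[0,-0.5,0]}]'

```text
t: 3.85
eef_pos: [0.5192, 0.0049, 0.1778]
ee_rot: [-1.557, 0.003, 1.54]
force: [0.8, 1.3, -1.4]
width: 0.058
```

Request:
move_arm --deltas '[{"dp":[37,0,13],"rotation":[0,-0.5,0]},{"dp":[37,0,13],"rotation":[0,-0.5,0]},{"dp":[30,0,9],"rotation":[0,0,0]},{"dp":[0,0,0],"rotation":[0,0,0]},{"dp":[0,0,0],"rotation":[0,0,0]}]'

```text
t: 4.27
eef_pos: [0.4821, 0.1202, 0.1811]
ee_rot: [-1.561, -0.001, 1.565]
force: [-0.2, -0.4, -1.6]
width: 0.0575
```

```bash
python3 - <<'E'
from meas import *
f=grab('wrist','w3');c=cloud(f)
for n,xy,h,rad in [('block',(.465,.037),.018,.055),('box',(.463,-.239),.042,.055),('dowel',(.593,-.009),.007,.03)]:
    try: print(n,*obj(f,c,xy,h,rad,tol=.004))
    except Exception as e: print(e)
E
python3 go.py 468 60 100 90
```

```text
block (464.7, 28.3) (42.1, 59.0) 88.9 n 3055 circ [464.8  29. ] z 18.2
attempt to get argmax of an empty sequence
dowel (592.1, -8.1) (20.9, 8.2) 70.4 n 222 circ [592.6  -8.2] z 7.6
t 4.32 at [482.3 119.8 181. ] yaw 89.6 d [-14.3 -59.8 -81. ] rot [-0.6 -0.4  0.1] n 3 w 57.8 F [-0.3  1.  -1.6]
0 [-20.0, 27.0, 4.4] [-0.19, -0.13, 0.02]
1 [-20.0, 27.0, 4.5] [-0.19, -0.13, 0.02]
2 [-20.0, 27.0, 4.6] [-0.19, -0.13, 0.02]
```

View pics/w3.png

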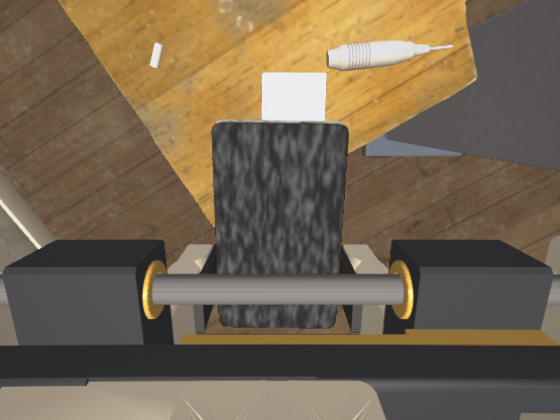

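Run:
```python
from meas import *
f=load('w3');g=dict(f);g['cam_to_world']=np.array(f['mount'])
c=cloud(g)*1000
im=f['pixels'].astype(int)
sub=c[130:235,225:335].reshape(-1,3);print('top plane y(tool)',np.nanmedian(sub[:,1]),np.nanpercentile(sub[:,1],[5,95]))
A=np.c_[sub[:,0],sub[:,2],np.ones(len(sub))];ok=~np.isnan(sub[:,0]);print('slopes',np.linalg.lstsq(A[ok],sub[ok,1],rcond=None)[0])
h=np.nanmedian(sub[:,1])
m=(abs(c[...,1]-h)<3)
m[:, :205]=0;m[:,355:]=0
ys,xs=np.where(m)
P=c[m];print('x',np.nanpercentile(P[:,0],[0.2,99.8]),'z',np.nanpercentile(P[:,2],[.2,99.8]))
for r in (130,150,180,210,230):
    q=np.where(m[r])[0];print(r,q.min(),q.max(),c[r,q.min()],c[r,q.max()])
```

```text
top plane y(tool) -19.090592059886585 [-20.10776506 -18.0563861 ]
slopes [-2.61226333e-03 -3.42787263e-03 -1.92030291e+01]
x [-70.79151339  26.7541318 ] z [-30.75605722  34.07351821]
130 212 347 [-67.59131441 -18.46396552 -26.93525861] [-67.58074918 -18.25054769  29.21603378]
150 212 347 [-59.28449471 -17.40409613 -27.59474726] [-59.36726908 -18.28219491  29.68563731]
180 213 345 [-46.29670216 -17.10632461 -27.91950186] [-46.24785353 -16.78580994  29.86905022]
210 215 343 [-33.19819856 -18.99713724 -27.36623044] [-32.71618553 -17.21319402  29.63815929]
230 215 341 [-23.11844443 -16.90176968 -28.26674981] [-23.85966882 -18.96696059  28.87446359]
```

Request:
move_arm --deltas '[{"dp":[-20,30,5.5],"rotation":[0,-0.3,0]},{"dp":[-20,30,5.5],"rotation":[-0.3,0,0]},{"dp":[-20,30,5.5],"rotation":[-0.3,0,0]},{"dp":[0,25,0],"rotation":[0,0,0]},{"dp":[0,0,0],"rotation":[0,0,0]}]'

```text
t: 4.73
eef_pos: [0.466, 0.055, 0.063]
ee_rot: [-1.575, -0.003, 1.567]
force: [0.1, 0.1, -1.4]
width: 0.0575
```

```bash
python3 go.py 465.7 59.2 40 90
```

```text
t 4.73 at [466.  55.  63.] yaw 89.8 d [ -0.3   4.2 -23. ] rot [ 0.2 -0.2  0.2] n 1 w 57.5 F [ 0.1  0.1 -1.4]
0 [4.2, 23.0, 0.4] [0.23, -0.24, 0.17]
```

Request:
move_arm --deltas '[{"dp":[4,10,0],"rotation":[0.2,-0.2,0.2]},{"dp":[0,8,0],"rotation":[0,0,0]},{"dp":[0,6,0],"rotation":[0,0,0]},{"dp":[0,0,0],"rotation":[0,0,0]},{"dp":[0,0,0],"rotation":[0,0,0]}]'

```text
t: 5.15
eef_pos: [0.4685, 0.0583, 0.0389]
ee_rot: [-1.572, 0.002, 1.568]
force: [0.4, -0.3, -1.7]
width: 0.0578
```

```bash
python3 go.py 465.7 59.2 28 90
```

```text
t 5.15 at [468.5  58.3  38.9] yaw 89.8 d [ -2.8   0.9 -10.9] rot [ 0.1 -0.2 -0.1] n 1 w 57.8 F [ 0.4 -0.3 -1.7]
0 [1.0, 10.9, 2.9] [0.06, -0.18, -0.09]
```

Request:
move_arm --deltas '[{"dp":[1,4,3],"rotation":[0,-0.2,0]},{"dp":[0,3,0.5],"rotation":[0,0,0]},{"dp":[0,2,0.5],"rotation":[0,0,0]},{"dp":[0,2,0.5],"rotation":[0,0,0]}]'

```text
t: 5.48
eef_pos: [0.4658, 0.0612, 0.0293]
ee_rot: [-1.576, -0.001, 1.573]
force: [0.3, -0.7, -1.6]
width: 0.0574
```

```bash
python3 go.py 465.7 59.2 27 90
```

```text
t 5.48 at [465.8  61.2  29.3] yaw 90.1 d [-0.1 -2.  -2.3] rot [0.3 0.1 0. ] n 1 w 57.4 F [ 0.3 -0.7 -1.6]
0 [-2.0, 2.3, 0.1] [0.32, 0.15, 0.05]
```

Request:
move_arm --deltas '[{"dp":[-2,1.5,0.3],"rotation":[0.3,0,0]},{"dp":[0,1.5,0.3],"rotation":[0,0,0]}]'

```text
t: 5.65
eef_pos: [0.4652, 0.0593, 0.0267]
ee_rot: [-1.571, -0.001, 1.575]
force: [-8.9, -2.0, 31.8]
width: 0.058
```

```bash
python3 go.py 465.7 59.2 27 90
```

```text
t 5.65 at [465.2  59.3  26.7] yaw 90.2 d [ 0.5 -0.1  0.3] rot [0.  0.2 0. ] n 1 w 58.0 F [-8.9 -2.  31.8]
0 [-0.1, -0.3, -0.5] [0.02, 0.22, 0.05]
```

Contact on the block (31.8 N). I'll ease off slightly and release.

Request:
move_arm --deltas '[{"dp":[0,-0.5,0],"rotation":[0,0.2,0]}]'

```text
t: 5.73
eef_pos: [0.4653, 0.0592, 0.0274]
ee_rot: [-1.571, -0.001, 1.571]
force: [-0.3, -0.5, -2.1]
width: 0.0579
```

Request:
move_arm --deltas '[{"dp":[0,0,0],"rotation":[0,0,0]},{"dp":[0,0,0.3],"rotation":[0,0,0]},{"dp":[0,0,0.3],"rotation":[0,0,0]},{"dp":[0,0,0.3],"rotation":[0,0,0]}]' --jaw 0

```text
t: 6.07
eef_pos: [0.4652, 0.0594, 0.0279]
ee_rot: [-1.573, -0.001, 1.571]
force: [-0.4, 1.2, -0.6]
width: 0.079
```

```bash
python3 go.py 465.7 59.2 200 90
```

```text
t 6.07 at [465.2  59.4  27.9] yaw 90.0 d [  0.5  -0.2 172.1] rot [0.1 0.  0.1] n 5 w 79.0 F [-0.4  1.2 -0.6]
0 [0.0, -34.4, -0.2] [0.02, 0.0, 0.02]
1 [-0.0, -34.4, -0.2] [0.02, 0.0, 0.02]
2 [-0.0, -34.4, -0.1] [0.02, 0.0, 0.02]
3 [-0.0, -34.4, -0.1] [0.02, 0.0, 0.02]
4 [-0.0, -34.4, -0.1] [0.02, 0.0, 0.02]
```

Request:
move_arm --deltas '[{"dp":[0,-15,0],"rotation":[0,0,0]},{"dp":[0,-35,0],"rotation":[0,0,0]},{"dp":[20,-40,0],"rotation":[0,0,0]},{"dp":[25,-40,-10],"rotation":[0,0,0]},{"dp":[25,-40,-10],"rotation":[0,0,0]}]'

```text
t: 6.48
eef_pos: [0.4763, 0.1192, 0.1859]
ee_rot: [-1.555, 0.007, 1.565]
force: [1.4, 0.4, -0.3]
width: 0.0872
```

Request:
move_arm --deltas '[{"dp":[5,0,0],"rotation":[0,0,0]},{"dp":[0,0,0],"rotation":[0,0,0]}]'

```text
t: 6.65
eef_pos: [0.4816, 0.1295, 0.1944]
ee_rot: [-1.568, 0.0, 1.569]
force: [-0.8, -0.4, -0.8]
width: 0.0876
```

```bash
python3 - <<'E'
from meas import *
f=grab('wrist','w4');c=cloud(f)
for n,xy,h,rad in [('char',(.465,.037),.046,.08),('box',(.463,-.239),.042,.055),('dowel',(.593,-.009),.007,.03)]:
    try: print(n,*obj(f,c,xy,h,rad,tol=.004))
    except Exception as e: print(e)
# side of block below charcoal
E
python3 go.py 592.3 -8.2 60 70.4
```

```text
char (464.9, 38.0) (96.8, 57.5) 89.2 n 7530 circ [465.  38.] z 46.1
attempt to get argmax of an empty sequence
dowel (592.0, -8.4) (21.7, 8.3) 70.4 n 213 circ [591.9  -8.2] z 7.7
t 6.70 at [482.2 129.3 194.8] yaw 89.9 d [ 110.1 -137.5 -134.8] rot [-0.1 19.5 -0. ] n 6 w 87.6 F [-0.2  0.3  1. ]
0 [-22.9, 22.4, -18.4] [-0.02, 3.25, -0.01]
1 [-21.8, 22.4, -19.7] [-0.02, 3.25, -0.01]
2 [-20.6, 22.4, -20.9] [-0.02, 3.25, -0.01]
3 [-19.4, 22.4, -22.0] [-0.02, 3.25, -0.01]
4 [-18.2, 22.5, -23.1] [-0.02, 3.25, -0.01]
5 [-16.8, 22.5, -24.1] [-0.02, 3.25, -0.01]
```

View pics/w4.png

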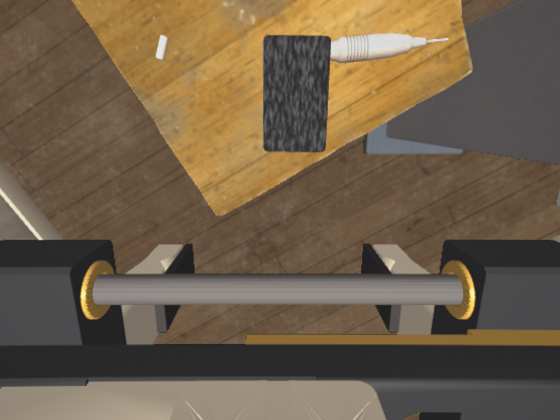

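Request:
move_arm --deltas '[{"dp":[-23,10,-20],"rotation":[0,3.3,0]},{"dp":[-22,15,-21],"rotation":[0,3.3,0]},{"dp":[-21,20,-22],"rotation":[0,3.3,0]},{"dp":[-20,28,-23],"rotation":[0,3.3,0]},{"dp":[-18,28,-24],"rotation":[0,3.3,0]}]' --jaw 130

```text
t: 7.12
eef_pos: [0.5821, 0.0128, 0.0948]
ee_rot: [-1.577, -0.006, 1.281]
force: [1.2, 0.9, 0.4]
width: 0.0596
```

```bash
python3 go.py 592 -8.2 40 70.4
```

```text
t 7.12 at [582.1  12.8  94.8] yaw 73.4 d [  9.9 -21.  -54.8] rot [0.3 3.  0.4] n 2 w 59.6 F [1.2 0.9 0.4]
0 [-8.8, 27.4, -7.6] [0.16, 1.5, 0.18]
1 [-8.5, 27.4, -7.9] [0.16, 1.5, 0.18]
```

Request:
move_arm --deltas '[{"dp":[-9,26,-7],"rotation":[0,1.5,0.2]},{"dp":[-8.5,24,-7],"rotation":[0,1.5,0.2]},{"dp":[0,0,0],"rotation":[0,0,0]}]'

```text
t: 7.37
eef_pos: [0.5868, -0.0168, 0.0329]
ee_rot: [-1.565, 0.009, 1.215]
force: [-1.3, -1.3, -0.2]
width: 0.0441
```

```bash
python3 go.py 592 -8.2 2 70.4
```

```text
t 7.37 at [586.8 -16.8  32.9] yaw 69.6 d [  5.2   8.6 -30.9] rot [-0.3 -0.8 -0.5] n 1 w 44.1 F [-1.3 -1.3 -0.2]
0 [10.2, 30.8, -2.0] [-0.32, -0.76, -0.5]
```

Request:
move_arm --deltas '[{"dp":[10,8,-2],"rotation":[-0.3,-0.8,-0.5]},{"dp":[0,6,0],"rotation":[0,0,0]},{"dp":[0,6,0],"rotation":[0,0,0]},{"dp":[0,4,0],"rotation":[0,0,0]}]'

```text
t: 7.7
eef_pos: [0.5884, -0.0112, 0.0052]
ee_rot: [-1.564, 0.005, 1.228]
force: [-0.7, 0.4, 0.5]
width: 0.043
```

```bash
python3 go.py 592 -8.2 2 70.4
```

```text
t 7.70 at [588.4 -11.2   5.2] yaw 70.4 d [ 3.6  3.  -3.2] rot [-0.4 -0.  -0.3] n 1 w 43.0 F [-0.7  0.4  0.5]
0 [4.1, 3.2, -2.4] [-0.37, -0.02, -0.28]
```

Request:
move_arm --deltas '[{"dp":[4,2,-2.5],"rotation":[-0.4,0,-0.3]},{"dp":[0,1,0],"rotation":[0,0,0]}]'

```text
t: 7.87
eef_pos: [0.5919, -0.0078, 0.0023]
ee_rot: [-1.572, -0.001, 1.229]
force: [0.4, -0.1, -0.2]
width: 0.0428
```

```bash
python3 go.py 592 -8.2 2 70.4
```

```text
t 7.87 at [591.9  -7.8   2.3] yaw 70.4 d [ 0.1 -0.4 -0.3] rot [0.1 0.  0. ] n 1 w 42.8 F [ 0.4 -0.1 -0.2]
0 [-0.3, 0.3, -0.2] [0.07, 0.03, 0.04]
```

Request:
move_arm --deltas '[{"dp":[0,0.3,0],"rotation":[0,0,0]},{"dp":[0,0.3,0],"rotation":[0,0,0]},{"dp":[0,0.3,0],"rotation":[0,0,0]},{"dp":[0,0.3,0],"rotation":[0,0,0]},{"dp":[0,0,0],"rotation":[0,0,0]}]' --jaw 255 --squeeze 15

```text
t: 8.28
eef_pos: [0.5931, -0.0066, 0.0036]
ee_rot: [-1.576, -0.003, 1.231]
force: [-0.1, -0.6, -0.6]
width: 0.0154
```

Request:
move_arm --deltas '[{"dp":[0,0,0],"rotation":[0,0,0]},{"dp":[0,0,0],"rotation":[0,0,0]}]'

```text
t: 8.45
eef_pos: [0.5933, -0.0066, 0.004]
ee_rot: [-1.576, -0.004, 1.231]
force: [-0.1, 0.1, -1.3]
width: 0.0074
```

```bash
python3 go.py 465 37 70 90
```

```text
t 8.45 at [593.3  -6.6   4. ] yaw 70.5 d [-128.3   43.6   66. ] rot [  0.3 -19.5   0.1] n 4 w 7.4 F [-0.1  0.1 -1.3]
0 [-0.4, -16.7, 33.8] [0.08, -4.87, 0.04]
1 [2.5, -16.6, 33.7] [0.08, -4.87, 0.04]
2 [5.3, -16.6, 33.4] [0.08, -4.87, 0.04]
3 [8.1, -16.5, 32.9] [0.08, -4.87, 0.04]
```

Request:
move_arm --deltas '[{"dp":[0,-10,0],"rotation":[0,0,0]},{"dp":[0,-25,0],"rotation":[0,0,0]},{"dp":[0,-35,0],"rotation":[0,0,0]},{"dp":[0,-30,10],"rotation":[0,-4,0]},{"dp":[2,-10,25],"rotation":[0,-4,0]}]'

```text
t: 8.87
eef_pos: [0.5595, 0.0037, 0.1162]
ee_rot: [-1.57, 0.002, 1.371]
force: [1.5, 0.4, 0.1]
width: 0.0078
```

```bash
python3 - <<'E'
from meas import *
f=grab('wrist','w5')
E
python3 go.py 465 37 100 90
```

```text
t 8.92 at [554.8   4.7 116.9] yaw 78.8 d [-89.8  32.3 -16.9] rot [ -0.1 -11.2  -0. ] n 3 w 7.3 F [-7.3  0.5 -1.6]
0 [4.8, 5.7, 31.5] [-0.04, -3.73, -0.01]
1 [6.8, 5.7, 31.1] [-0.04, -3.73, -0.01]
2 [8.8, 5.7, 30.6] [-0.04, -3.73, -0.01]
```

View pics/w5.png

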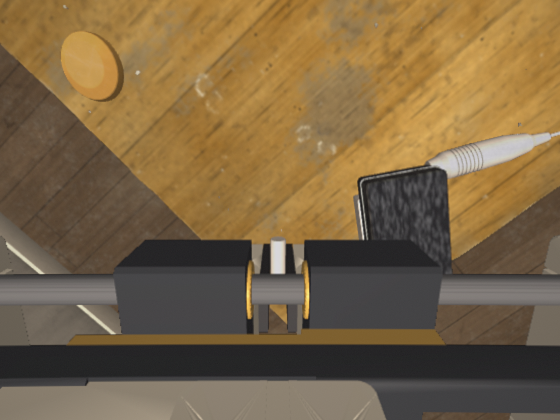

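Request:
move_arm --deltas '[{"dp":[5,5,30],"rotation":[0,-3.7,0]},{"dp":[7,8,30],"rotation":[0,-3.7,0]},{"dp":[9,10,22],"rotation":[0,-3.7,0]},{"dp":[6,5,5],"rotation":[0,0,0]},{"dp":[0,5,0],"rotation":[0,0,0]}]'

```text
t: 9.33
eef_pos: [0.4692, 0.0441, 0.0893]
ee_rot: [-1.579, -0.004, 1.577]
force: [0.3, 0.0, 0.6]
width: 0.0072
```

```bash
python3 go.py 465 39.5 60 90
```

```text
t 9.33 at [469.2  44.1  89.3] yaw 90.4 d [ -4.2  -4.6 -29.3] rot [0.4 0.4 0.2] n 1 w 7.2 F [0.3 0.  0.6]
0 [-4.6, 29.2, 4.4] [0.44, 0.38, 0.23]
```

Request:
move_arm --deltas '[{"dp":[-4.5,10,4.5],"rotation":[0.4,0.4,0.2]},{"dp":[0,10,0],"rotation":[0,0,0]},{"dp":[0,8,0],"rotation":[0,0,0]},{"dp":[0,3,0],"rotation":[0,0,0]}]'

```text
t: 9.67
eef_pos: [0.4663, 0.0391, 0.0568]
ee_rot: [-1.572, -0.001, 1.567]
force: [0.3, 0.1, -1.0]
width: 0.0078
```

```bash
python3 go.py 465 39.5 51 90
```

```text
t 9.67 at [466.3  39.1  56.8] yaw 89.8 d [-1.3  0.4 -5.8] rot [ 0.1 -0.2  0. ] n 1 w 7.8 F [ 0.3  0.1 -1. ]
0 [0.4, 5.8, 1.3] [0.09, -0.23, 0.04]
```

Request:
move_arm --deltas '[{"dp":[0.4,3,1.3],"rotation":[0,-0.2,0]},{"dp":[0,2,0],"rotation":[0,0,0]},{"dp":[0,1,0],"rotation":[0,0,0]}]'

```text
t: 9.92
eef_pos: [0.4656, 0.0384, 0.0494]
ee_rot: [-1.57, 0.001, 1.568]
force: [-10.6, 4.6, 24.8]
width: 0.0077
```

```bash
python3 go.py 465 39.5 50 90
```

```text
t 9.92 at [465.6  38.4  49.4] yaw 89.8 d [-0.6  1.1  0.6] rot [-0.1 -0.2 -0.1] n 1 w 7.7 F [-10.6   4.6  24.8]
0 [1.1, -0.6, 0.6] [-0.05, -0.16, -0.07]
```

Request:
move_arm --deltas '[{"dp":[0.5,-0.6,0],"rotation":[0,0,0]},{"dp":[0,0,0],"rotation":[0,0,0]}]'

```text
t: 10.08
eef_pos: [0.4663, 0.0388, 0.0503]
ee_rot: [-1.57, 0.001, 1.567]
force: [0.3, -1.1, -0.7]
width: 0.0077
```

Request:
move_arm --deltas '[{"dp":[0,0,0],"rotation":[0,0,0]},{"dp":[0,0,0],"rotation":[0,0,0]},{"dp":[0,0,0],"rotation":[0,0,0]}]' --jaw 150

```text
t: 10.33
eef_pos: [0.4669, 0.0389, 0.0506]
ee_rot: [-1.571, 0.001, 1.567]
force: [-0.7, -0.8, -0.4]
width: 0.0224
```

Request:
move_arm --deltas '[{"dp":[0,-8,0],"rotation":[0,0,0]},{"dp":[0,-25,0],"rotation":[0,0,0]},{"dp":[15,-40,0],"rotation":[0,0,0]},{"dp":[30,-40,0],"rotation":[0,0,0]},{"dp":[30,-30,0],"rotation":[0,0,0]}]'

```text
t: 10.75
eef_pos: [0.4622, 0.1055, 0.1879]
ee_rot: [-1.556, 0.009, 1.56]
force: [1.6, 1.5, -1.8]
width: 0.0362
```

```bash
python3 - <<'E'
from meas import *
f=grab('wrist','w6');c=cloud(f)
for n,xy,h,rad,tol in [('char',(.465,.037),.046,.08,.003),('dowel',(.465,.037),.054,.04,.003)]:
    try: print(n,*obj(f,c,xy,h,rad,tol=tol))
    except Exception as e: print(e)
E
python3 go.py 545 -400 200 90
```

```text
char (464.8, 37.3) (96.1, 57.6) 89.2 n 7034 circ [464.6  37.7] z 46.1
dowel (465.8, 36.1) (20.1, 7.0) 89.2 n 217 circ [465.8  36.2] z 53.5
t 10.80 at [466.4 110.7 194.1] yaw 89.5 d [  78.6 -510.7    5.9] rot [-0.3 -0.5 -0.2] n 13 w 36.1 F [3.9 6.1 7.9]
0 [-39.2, -0.3, -6.4] [-0.03, -0.04, -0.02]
1 [-39.2, -0.3, -6.3] [-0.03, -0.04, -0.02]
2 [-39.2, -0.3, -6.3] [-0.03, -0.04, -0.02]
3 [-39.2, -0.4, -6.3] [-0.03, -0.04, -0.02]
4 [-39.3, -0.4, -6.3] [-0.03, -0.04, -0.02]
5 [-39.3, -0.4, -6.2] [-0.03, -0.04, -0.02]
6 [-39.3, -0.4, -6.2] [-0.03, -0.04, -0.02]
7 [-39.3, -0.4, -6.2] [-0.03, -0.04, -0.02]
8 [-39.3, -0.4, -6.2] [-0.03, -0.04, -0.02]
9 [-39.3, -0.4, -6.1] [-0.03, -0.04, -0.02]
10 [-39.3, -0.4, -6.1] [-0.03, -0.04, -0.02]
11 [-39.3, -0.4, -6.1] [-0.03, -0.04, -0.02]
12 [-39.3, -0.4, -6.1] [-0.03, -0.04, -0.02]
```

View pics/w6.png

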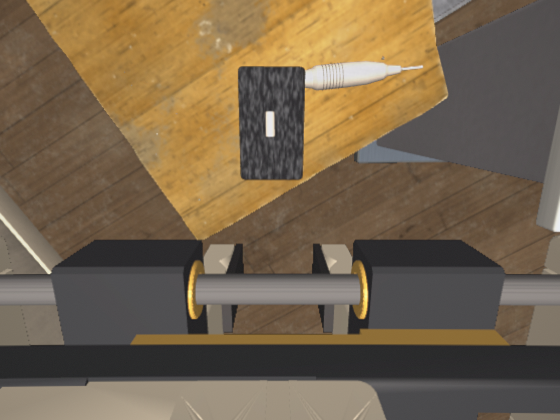

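```bash
python3 - <<'E'
from h import *
f=load('top0');c=cloud(f)
for uv in [(326,138),(330,135),(340,128),(335,149),(347,134),(359,124),(368,117)]: print(uv,np.round(c[uv[1],uv[0]],3))
E
python3 go.py 600 -400 200 0
```

```text
(326, 138) [ 0.66  -0.376  0.008]
(330, 135) [ 0.663 -0.389  0.007]
(340, 128) [ 0.67  -0.421  0.002]
(335, 149) [ 0.624 -0.382  0.011]
(347, 134) [ 0.65  -0.431 -0.003]
(359, 124) [ 0.658 -0.468  0.007]
(368, 117) [ 0.664 -0.495  0.013]
t 10.80 at [466.4 110.7 194.1] yaw 89.5 d [ 133.6 -510.7    5.9] rot [-0.1 89.5 -0.4] n 14 w 36.1 F [3.9 6.1 7.9]
0 [-36.4, -0.3, -9.8] [-0.01, 6.4, -0.03]
1 [-35.1, -0.3, -13.8] [-0.01, 6.4, -0.03]
2 [-33.3, -0.4, -17.7] [-0.01, 6.4, -0.03]
3 [-31.1, -0.4, -21.3] [-0.01, 6.4, -0.03]
4 [-28.6, -0.4, -24.6] [-0.01, 6.4, -0.03]
5 [-25.7, -0.4, -27.6] [-0.01, 6.4, -0.03]
6 [-22.4, -0.4, -30.3] [-0.01, 6.4, -0.03]
7 [-18.9, -0.4, -32.6] [-0.01, 6.4, -0.03]
8 [-15.2, -0.4, -34.5] [-0.01, 6.4, -0.03]
9 [-11.2, -0.4, -36.0] [-0.01, 6.4, -0.03]
10 [-7.1, -0.4, -37.0] [-0.01, 6.4, -0.03]
11 [-3.0, -0.4, -37.6] [-0.01, 6.4, -0.03]
12 [1.2, -0.4, -37.7] [-0.01, 6.4, -0.03]
13 [5.4, -0.4, -37.3] [-0.01, 6.4, -0.03]
```

Request:
move_arm --deltas '[{"dp":[-36.5,-1,-10],"rotation":[0,6.4,0]},{"dp":[-35,-1,-14],"rotation":[0,6.4,0]},{"dp":[-33,-1,-18],"rotation":[0,6.4,0]},{"dp":[-31,-1,-21],"rotation":[0,6.4,0]},{"dp":[-28.5,-1,-24.5],"rotation":[0,6.4,0]}]' --jaw 0

```text
t: 11.22
eef_pos: [0.5191, -0.0665, 0.2093]
ee_rot: [-1.577, -0.007, 1.003]
force: [0.8, 1.2, -0.1]
width: 0.064
```

Request:
move_arm --deltas '[{"dp":[-25.5,0,-27.5],"rotation":[0,6.4,0]},{"dp":[-22.5,0,-30],"rotation":[0,6.4,0]},{"dp":[-19,0,-32.5],"rotation":[0,6.4,0]},{"dp":[-15,0,-34.5],"rotation":[0,6.4,0]},{"dp":[-11,0,-36],"rotation":[0,6.4,0]}]'

```text
t: 11.63
eef_pos: [0.5651, -0.2585, 0.2138]
ee_rot: [-1.574, -0.014, 0.418]
force: [1.2, 1.1, -0.3]
width: 0.0874
```

```bash
python3 go.py 600 -400 200 0
```

```text
t 11.63 at [ 565.1 -258.5  213.8] yaw 23.9 d [  34.9 -141.5  -13.8] rot [ 0.  23.9  0.8] n 4 w 87.4 F [ 1.2  1.1 -0.3]
0 [-6.4, 3.5, -35.9] [0.0, 5.99, 0.21]
1 [-2.6, 3.5, -36.3] [0.0, 5.99, 0.21]
2 [1.2, 3.5, -36.4] [0.0, 5.99, 0.21]
3 [5.0, 3.5, -36.1] [0.0, 5.99, 0.21]
```

Request:
move_arm --deltas '[{"dp":[-6,3,-36],"rotation":[0,6,0.2]},{"dp":[-2.5,3,-36],"rotation":[0,6,0.2]},{"dp":[1,3,-36],"rotation":[0,6,0.2]},{"dp":[5,3,-32],"rotation":[0,6,0.2]},{"dp":[0,0,0],"rotation":[0,0,0]}]'

```text
t: 12.05
eef_pos: [0.5982, -0.4095, 0.203]
ee_rot: [-1.572, -0.0, -0.034]
force: [-0.9, 0.7, -0.7]
width: 0.0877
```

```bash
python3 - <<'E'
from meas import *
f=grab('wrist','w7');c=cloud(f)
for n,xy,h,rad,tol in [('dish',(.547,-.401),.017,.045,.0035),('coneA',(.418,-.375),.031,.03,.004),('coneB',(.470,-.449),.031,.03,.004)]:
    try: print(n,*obj(f,c,xy,h,rad,tol=tol))
    except Exception as e: print(e)
E
python3 go.py 547 -401 60 0
```

```text
dish (547.0, -399.5) (60.0, 60.4) 88.0 n 713 circ [ 546.7 -399.6] z 17.4
coneA (431.1, -378.2) (23.0, 8.6) 88.0 n 233 circ [ 428.3 -378.1] z 30.1
coneB (472.1, -450.3) (26.5, 26.5) 28.5 n 715 circ [ 472.3 -450.4] z 31.3
t 12.10 at [ 598.  -407.7  203.3] yaw -1.7 d [ -51.     6.7 -143.3] rot [ 0.  -1.7  0. ] n 4 w 87.4 F [ 0.6 -0.5 -1.1]
0 [-12.8, 35.8, 1.3] [0.01, -0.42, 0.0]
1 [-12.8, 35.8, 1.4] [0.01, -0.42, 0.0]
2 [-12.8, 35.8, 1.5] [0.01, -0.42, 0.0]
3 [-12.8, 35.8, 1.6] [0.01, -0.42, 0.0]
```

View pics/w7.png

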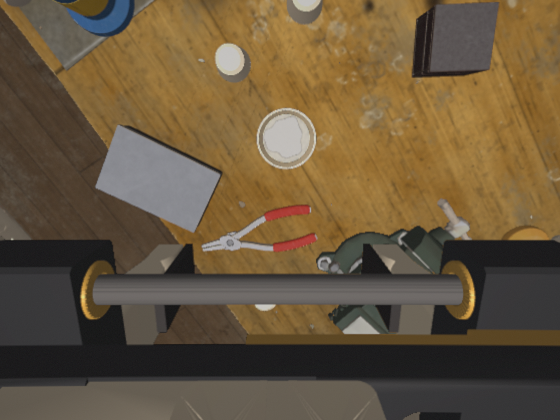

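Request:
move_arm --deltas '[{"dp":[-15,30,2],"rotation":[0,-0.4,0]},{"dp":[-15,35,2],"rotation":[0,-0.4,0]},{"dp":[-13,35,2],"rotation":[0,-0.4,0]},{"dp":[-6,32,1.5],"rotation":[0,-0.4,0]},{"dp":[0,5,0],"rotation":[0,0,0]}]'

```text
t: 12.52
eef_pos: [0.5493, -0.3996, 0.0677]
ee_rot: [-1.575, -0.008, 0.004]
force: [-0.8, 1.4, -0.8]
width: 0.0877
```

```bash
python3 go.py 547 -399.5 2 0
```

```text
t 12.52 at [ 549.3 -399.6   67.7] yaw 0.2 d [ -2.3   0.1 -65.7] rot [0.2 0.2 0.5] n 2 w 87.7 F [-0.8  1.4 -0.8]
0 [-1.4, 32.8, 0.2] [0.12, 0.11, 0.24]
1 [-1.3, 32.8, 0.1] [0.12, 0.11, 0.24]
```

Request:
move_arm --deltas '[{"dp":[-2,20,0],"rotation":[0.2,0.2,0.5]},{"dp":[0,22,0],"rotation":[0,0,0]},{"dp":[0,15,0],"rotation":[0,0,0]},{"dp":[0,5,0],"rotation":[0,0,0]}]'

```text
t: 12.85
eef_pos: [0.5505, -0.3987, 0.0098]
ee_rot: [-1.574, -0.003, 0.006]
force: [-0.3, -0.4, 0.2]
width: 0.0879
```

```bash
python3 go.py 547 -399.5 2 0
```

```text
t 12.85 at [ 550.5 -398.7    9.8] yaw 0.4 d [-3.5 -0.8 -7.8] rot [0.2 0.4 0.2] n 1 w 87.9 F [-0.3 -0.4  0.2]
0 [-3.5, 7.8, -0.8] [0.19, 0.35, 0.17]
```

Request:
move_arm --deltas '[{"dp":[-3.5,4,-1],"rotation":[0.2,0.4,0.2]},{"dp":[-0.5,3,0],"rotation":[0,0,0]},{"dp":[-0.5,1,0],"rotation":[0,0,0]}]'

```text
t: 13.1
eef_pos: [0.5484, -0.3996, 0.0047]
ee_rot: [-1.572, -0.002, 0.002]
force: [0.0, 0.5, -0.3]
width: 0.0874
```

Request:
move_arm --deltas '[{"dp":[-0.3,0.3,0],"rotation":[0,0,0]},{"dp":[-0.3,0.3,0],"rotation":[0,0,0]},{"dp":[-0.3,0.3,0],"rotation":[0,0,0]},{"dp":[-0.3,0.3,0],"rotation":[0,0,0]},{"dp":[0,0.3,0],"rotation":[0,0,0]}]' --jaw 255 --squeeze 12

```text
t: 13.52
eef_pos: [0.5494, -0.4006, 0.0075]
ee_rot: [-1.575, -0.007, 0.002]
force: [-0.2, 1.0, -1.0]
width: 0.0603
```

Request:
move_arm --deltas '[{"dp":[0,0,0],"rotation":[0,0,0]},{"dp":[0,0,0],"rotation":[0,0,0]}]'

```text
t: 13.68
eef_pos: [0.5492, -0.4006, 0.0077]
ee_rot: [-1.574, -0.007, 0.002]
force: [-1.0, -0.4, -1.5]
width: 0.0598
```

Request:
move_arm --deltas '[{"dp":[0,-5,0],"rotation":[0,0,0]},{"dp":[0,-10,0],"rotation":[0,0,0]},{"dp":[0,-20,0],"rotation":[0,0,0]},{"dp":[0,-30,0],"rotation":[0,0,0]},{"dp":[0,-20,0],"rotation":[0,0,0]}]'

```text
t: 14.1
eef_pos: [0.5448, -0.3987, 0.0912]
ee_rot: [-1.57, 0.004, 0.001]
force: [1.0, -0.3, 0.2]
width: 0.0597
```

```bash
python3 - <<'E'
from meas import *
f=grab('wrist','w8');g=dict(f);g['cam_to_world']=np.array(f['mount']);c=cloud(g)*1000
print(arm.get_state()['width'])
m=(c[...,1]>-25)&(c[...,1]<15)&(abs(c[...,2])<33)&(c[...,0]<35)&(c[...,0]>-60)
P=c[m];print(len(P),np.nanpercentile(P,[1,50,99],axis=0))
E
python3 go.py 465 -102 150 0
```

```text
0.059822996042574246
8481 [[-32.37489967 -21.50525332 -31.07133155]
 [ -8.29235305  -0.48368002  -0.23202491]
 [ 26.42507882   1.57996935  31.17516035]]
t 14.15 at [ 546.5 -399.7   95.4] yaw 0.1 d [-81.5 297.7  54.6] rot [0.1 0.1 0. ] n 8 w 59.8 F [ 1.8 -0.2  3.1]
0 [-10.1, -6.9, 37.2] [0.01, 0.01, 0.01]
1 [-10.1, -6.9, 37.2] [0.01, 0.01, 0.01]
2 [-10.1, -6.9, 37.2] [0.01, 0.01, 0.01]
3 [-10.1, -6.9, 37.2] [0.01, 0.01, 0.01]
4 [-10.2, -6.9, 37.2] [0.01, 0.01, 0.01]
5 [-10.2, -6.9, 37.2] [0.01, 0.01, 0.01]
6 [-10.2, -6.8, 37.2] [0.01, 0.01, 0.01]
7 [-10.2, -6.8, 37.2] [0.01, 0.01, 0.01]
```

View pics/w8.png

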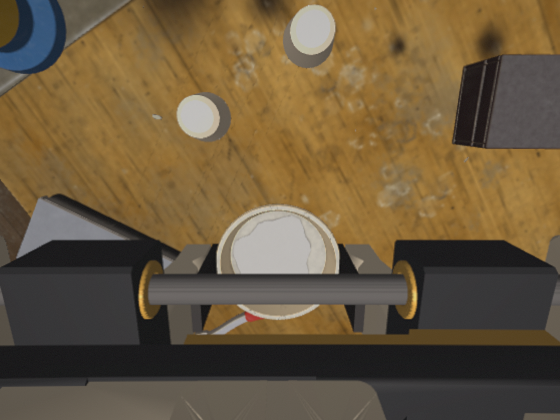

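Request:
move_arm --deltas '[{"dp":[-5,-15,25],"rotation":[0,0,0]},{"dp":[-10,-15,38],"rotation":[0,0,0]},{"dp":[-10,-10,38],"rotation":[0,0,0]},{"dp":[-10,0,38],"rotation":[0,0,0]},{"dp":[-10,0,38],"rotation":[0,0,0]}]'

```text
t: 14.57
eef_pos: [0.5027, -0.2243, 0.1409]
ee_rot: [-1.575, -0.008, -0.006]
force: [1.1, 1.2, -0.2]
width: 0.0598
```

Request:
move_arm --deltas '[{"dp":[-10,0,38],"rotation":[0,0,0]},{"dp":[-10,0,38],"rotation":[0,0,0]},{"dp":[-8,0,30],"rotation":[0,0,0]},{"dp":[-5,15,10],"rotation":[0,0,0]},{"dp":[0,15,0],"rotation":[0,0,0]}]'

```text
t: 14.98
eef_pos: [0.4697, -0.0981, 0.1175]
ee_rot: [-1.573, -0.023, -0.001]
force: [-0.3, 0.5, -1.7]
width: 0.0594
```

```bash
python3 go.py 466.8 -102.7 40 0
```

```text
t 14.98 at [469.7 -98.1 117.5] yaw -0.1 d [ -2.9  -4.6 -77.5] rot [ 0.1 -0.1  1.3] n 2 w 59.4 F [-0.3  0.5 -1.7]
0 [-2.3, 38.7, -2.2] [0.07, -0.04, 0.65]
1 [-1.9, 38.8, -2.3] [0.07, -0.04, 0.65]
```

Request:
move_arm --deltas '[{"dp":[-2,20,-4.5],"rotation":[0,0,1.2]},{"dp":[0,25,0],"rotation":[0,0,0]},{"dp":[0,22,0],"rotation":[0,0,0]},{"dp":[0,8,0],"rotation":[0,0,0]}]'

```text
t: 15.32
eef_pos: [0.4702, -0.1, 0.0443]
ee_rot: [-1.571, -0.011, 0.004]
force: [-0.1, -0.1, -1.2]
width: 0.0596
```

```bash
python3 go.py 466.8 -102.7 12 0
```

```text
t 15.32 at [ 470.2 -100.    44.3] yaw 0.2 d [ -3.4  -2.7 -32.3] rot [0.  0.2 0.6] n 1 w 59.6 F [-0.1 -0.1 -1.2]
0 [-3.7, 32.3, -2.6] [0.03, 0.24, 0.61]
```

Request:
move_arm --deltas '[{"dp":[-4,12,-2.8],"rotation":[0,0.2,0.6]},{"dp":[-0.5,10,0],"rotation":[0,0,0]},{"dp":[-0.5,6,0],"rotation":[0,0,0]},{"dp":[-0.5,3,0],"rotation":[0,0,0]}]'

```text
t: 15.65
eef_pos: [0.465, -0.1034, 0.0126]
ee_rot: [-1.572, 0.001, 0.001]
force: [0.3, 0.4, -1.1]
width: 0.0592
```

```bash
python3 go.py 466.8 -102.7 8 0
```

```text
t 15.65 at [ 465.  -103.4   12.6] yaw 0.0 d [ 1.8  0.7 -4.6] rot [ 0.  0. -0.] n 1 w 59.2 F [ 0.3  0.4 -1.1]
0 [1.8, 4.6, 0.7] [0.05, 0.03, -0.04]
```

Request:
move_arm --deltas '[{"dp":[1.5,2,0.7],"rotation":[0,0,0]},{"dp":[0,1.5,0],"rotation":[0,0,0]},{"dp":[0,1,0],"rotation":[0,0,0]}]'

```text
t: 15.9
eef_pos: [0.4673, -0.1029, 0.0086]
ee_rot: [-1.572, -0.0, 0.0]
force: [-0.2, 0.7, -1.0]
width: 0.0598
```

```bash
python3 go.py 466.8 -102.7 8 0
```

```text
t 15.90 at [ 467.3 -102.9    8.6] yaw 0.0 d [-0.5  0.2 -0.6] rot [0. 0. 0.] n 1 w 59.8 F [-0.2  0.7 -1. ]
0 [-0.5, 0.6, 0.2] [0.05, 0.01, 0.01]
```

Request:
move_arm --deltas '[{"dp":[-0.3,1,0],"rotation":[0,0,0]},{"dp":[-0.3,0.5,0],"rotation":[0,0,0]}]'

```text
t: 16.07
eef_pos: [0.4675, -0.1029, 0.0077]
ee_rot: [-1.571, -0.002, 0.0]
force: [-0.6, 0.3, -1.1]
width: 0.0597
```

Request:
move_arm --deltas '[{"dp":[-0.3,0,0],"rotation":[0,0,0]},{"dp":[-0.3,0,0],"rotation":[0,0,0]},{"dp":[0,0,0],"rotation":[0,0,0]},{"dp":[0,0,0],"rotation":[0,0,0]}]' --jaw 0

```text
t: 16.4
eef_pos: [0.4677, -0.1027, 0.0088]
ee_rot: [-1.571, -0.004, 0.001]
force: [0.6, 0.8, 0.1]
width: 0.0812
```

```bash
python3 go.py 520 -102.7 200 0
```

```text
t 16.40 at [ 467.7 -102.7    8.8] yaw 0.0 d [ 52.3   0.  191.2] rot [0.  0.  0.2] n 5 w 81.2 F [0.6 0.8 0.1]
0 [10.6, -38.2, -0.0] [0.0, 0.01, 0.05]
1 [10.6, -38.2, -0.0] [0.0, 0.01, 0.05]
2 [10.6, -38.2, -0.0] [0.0, 0.01, 0.05]
3 [10.5, -38.2, -0.0] [0.0, 0.01, 0.05]
4 [10.5, -38.2, -0.0] [0.0, 0.01, 0.05]
```

Request:
move_arm --deltas '[{"dp":[0,-15,0],"rotation":[0,0,0]},{"dp":[0,-35,0],"rotation":[0,0,0]},{"dp":[20,-40,0],"rotation":[0,0,0]},{"dp":[25,-40,0],"rotation":[0,0,0]},{"dp":[5,-30,0],"rotation":[0,0,0]}]'

```text
t: 16.82
eef_pos: [0.5103, -0.1036, 0.1662]
ee_rot: [-1.573, 0.013, -0.0]
force: [1.9, 0.3, 0.3]
width: 0.0876
```

```bash
python3 - <<'E'
from meas import *
f=grab('wrist','w9');c=cloud(f)
for n,xy,h,rad,tol in [('dish',(.465,-.102),.017,.045,.0035),('char',(.465,.037),.046,.08,.003),('dowel',(.465,.037),.054,.04,.003),('box',(.465,-.242),.042,.055,.004)]:
    try: print(n,*obj(f,c,xy,h,rad,tol=tol))
    except Exception as e: print(n,e)
E
python3 go.py 480 -375 200 0
```

```text
dish (464.8, -103.3) (60.7, 60.5) 90.0 n 865 circ [ 464.7 -103.1] z 17.4
char (464.5, 37.1) (99.0, 57.4) 89.1 n 7813 circ [464.3  37. ] z 46.3
dowel (465.8, 35.5) (22.8, 7.3) 89.8 n 259 circ [466.6  35.5] z 53.6
box (463.9, -241.2) (55.7, 53.4) 89.5 n 4102 circ [ 463.9 -242. ] z 42.1
t 16.87 at [ 513.2 -103.8  172. ] yaw 0.0 d [ -33.2 -271.2   28. ] rot [ 0.2  0.  -0.3] n 7 w 87.4 F [4.3 0.5 7.3]
0 [-4.8, -3.9, -38.8] [0.02, 0.01, -0.04]
1 [-4.8, -3.9, -38.8] [0.02, 0.01, -0.04]
2 [-4.8, -3.9, -38.8] [0.02, 0.01, -0.04]
3 [-4.8, -3.9, -38.7] [0.02, 0.01, -0.04]
4 [-4.8, -3.9, -38.7] [0.02, 0.01, -0.04]
5 [-4.7, -4.0, -38.7] [0.02, 0.01, -0.04]
6 [-4.7, -4.0, -38.7] [0.02, 0.01, -0.04]
```

View pics/w9.png

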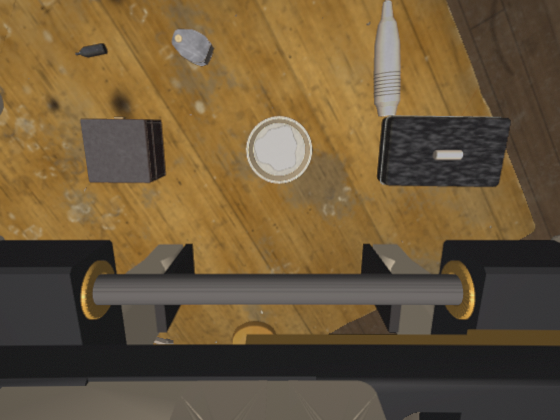

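Run:
```python
from meas import *
for nm in('scene0','top0','w7'):
    c=cloud(load(nm)).reshape(-1,3)
    p=c[(c[:,2]>.05)&(c[:,2]<.25)&(c[:,0]>.33)&(c[:,0]<.52)&(c[:,1]<-.3)&(c[:,1]>-.65)]
    if len(p):print(nm,len(p),p.min(0),p.max(0)); q=p[p[:,1]>-.52]; print(len(q),q[:,0].min() if len(q) else'',)
for nm in ('w7','w8'):
    f=load(nm);c=cloud(f)
    for xy in((.418,-.376),(.472,-.450)):
        print(nm,*obj(f,c,xy,.033,.03,tol=.0035))
```

```text
scene0 1609 [ 0.3881779  -0.59263541  0.05007359] [ 0.4466165 -0.5249438  0.1732929]
0 
top0 558 [ 0.39233879 -0.59087995  0.05048348] [ 0.45411757 -0.5252882   0.17473904]
0 
w7 226 [ 0.42706353 -0.58391752  0.05001857] [ 0.43314609 -0.55922651  0.06942436]
0 
w7 (430.9, -376.6) (19.3, 7.0) 87.9 n 135 circ [ 427.8 -376.5] z 31.1
w7 (471.0, -450.9) (23.2, 25.0) 20.1 n 567 circ [ 471.6 -450.6] z 31.8
w8 (421.6, -377.0) (23.7, 25.6) 70.3 n 1416 circ [ 421.7 -378.1] z 31.9
w8 (470.5, -451.0) (24.1, 24.1) 87.1 n 1138 circ [ 470.3 -450.9] z 31.9
```

Request:
move_arm --deltas '[{"dp":[-5,-5,-39],"rotation":[0,0,0]},{"dp":[-6,-5,-39],"rotation":[0,0,0]},{"dp":[-6,-5,-39],"rotation":[0,0,0]},{"dp":[-6,-5,-39],"rotation":[0,0,0]},{"dp":[-6,-5,-39],"rotation":[0,0,0]}]'

```text
t: 17.28
eef_pos: [0.4892, -0.2985, 0.2042]
ee_rot: [-1.573, -0.007, 0.014]
force: [0.5, -0.6, -0.1]
width: 0.0874
```

Request:
move_arm --deltas '[{"dp":[-6,0,-39],"rotation":[0,0,0]},{"dp":[-6,0,-30],"rotation":[0,0,0]},{"dp":[0,0,0],"rotation":[0,0,0]},{"dp":[0,0,0],"rotation":[0,0,0]}]'

```text
t: 17.62
eef_pos: [0.4752, -0.3781, 0.2052]
ee_rot: [-1.575, -0.009, 0.008]
force: [0.0, -0.8, -0.8]
width: 0.0879
```

```bash
python3 - <<'E'
from meas import *
f=grab('wrist','w10');c=cloud(f)
for h in(.034,.031,.033):
    try: print(*obj(f,c,(.420,-.3765),h,.03,tol=.003))
    except Exception as e: print(e)
m=(c[...,2]>.004)&(c[...,2]<.04)&(np.hypot(c[...,0]-.42,c[...,1]+.3765)<.03)
P=c[m];print(len(P),np.nanpercentile(P,[1,99],axis=0))
E
python3 go.py 420.5 -377 60 0
```

```text
(419.3, -374.7) (22.4, 18.8) 7.6 n 332 circ [ 419.8 -376.3] z 32.4
(420.5, -378.2) (26.1, 25.8) 0.5 n 529 circ [ 420.4 -377.8] z 31.4
(419.8, -376.7) (25.0, 22.6) 1.2 n 432 circ [ 419.8 -376.8] z 32.0
826 [[ 0.40476593 -0.39396198  0.00454495]
 [ 0.43599432 -0.36262397  0.03451821]]
t 17.67 at [ 475.2 -377.7  205.1] yaw 0.5 d [ -54.7    0.7 -145.1] rot [0.2 0.5 0.5] n 4 w 87.4 F [0.4 0.  0.5]
0 [-14.0, 36.2, 0.5] [0.06, 0.13, 0.12]
1 [-13.9, 36.2, 0.4] [0.06, 0.13, 0.12]
2 [-13.8, 36.2, 0.3] [0.06, 0.13, 0.12]
3 [-13.8, 36.3, 0.3] [0.06, 0.13, 0.12]
```

View pics/w10.png

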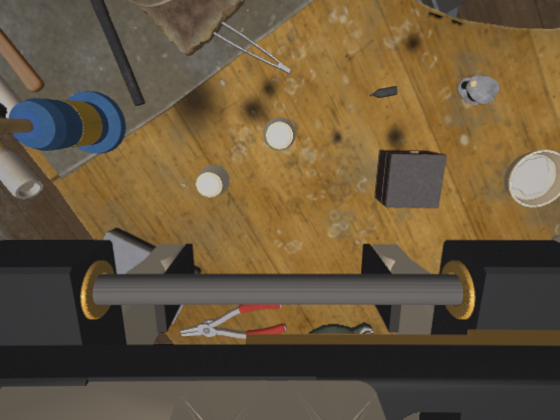

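Request:
move_arm --deltas '[{"dp":[-16,30,0.3],"rotation":[0,0.4,0.4]},{"dp":[-16,35,0.3],"rotation":[0,0,0]},{"dp":[-15,35,0],"rotation":[0,0,0]},{"dp":[-7,32,0],"rotation":[0,0,0]},{"dp":[0,5,0],"rotation":[0,0,0]}]'

```text
t: 18.08
eef_pos: [0.424, -0.3752, 0.0676]
ee_rot: [-1.579, -0.011, 0.006]
force: [-0.5, 0.7, -0.4]
width: 0.0874
```

```bash
python3 go.py 420.3 -378 3 0
```

```text
t 18.08 at [ 424.  -375.2   67.6] yaw 0.4 d [ -3.7  -2.8 -64.6] rot [0.5 0.4 0.6] n 2 w 87.4 F [-0.5  0.7 -0.4]
0 [-2.2, 32.3, -1.1] [0.23, 0.18, 0.3]
1 [-2.0, 32.3, -1.3] [0.23, 0.18, 0.3]
```

Request:
move_arm --deltas '[{"dp":[-4,18,-2.5],"rotation":[0.4,0.4,0.6]},{"dp":[-0.5,20,-0.5],"rotation":[0,0,0]},{"dp":[-0.5,15,0],"rotation":[0,0,0]},{"dp":[-0.5,6,0],"rotation":[0,0,0]}]'

```text
t: 18.42
eef_pos: [0.4227, -0.3761, 0.0104]
ee_rot: [-1.574, -0.002, 0.006]
force: [-1.3, -0.3, -0.3]
width: 0.0877
```

```bash
python3 go.py 420.3 -378 3 0
```

```text
t 18.42 at [ 422.7 -376.1   10.4] yaw 0.3 d [-2.4 -1.9 -7.4] rot [0.2 0.3 0.1] n 1 w 87.7 F [-1.3 -0.3 -0.3]
0 [-2.4, 7.4, -1.8] [0.17, 0.33, 0.11]
```

Request:
move_arm --deltas '[{"dp":[-2.7,4,-2],"rotation":[0.2,0.3,0]},{"dp":[-0.4,3,-0.3],"rotation":[0,0,0]},{"dp":[-0.4,1.5,-0.2],"rotation":[0,0,0]}]'

```text
t: 18.67
eef_pos: [0.422, -0.378, 0.0034]
ee_rot: [-1.571, -0.003, 0.004]
force: [-0.7, -0.1, 0.2]
width: 0.0875
```

```bash
python3 go.py 420.3 -378 2 0
```

```text
t 18.67 at [ 422.  -378.     3.4] yaw 0.2 d [-1.7 -0.  -1.4] rot [0.  0.2 0.2] n 1 w 87.5 F [-0.7 -0.1  0.2]
0 [-1.7, 1.4, 0.0] [0.01, 0.22, 0.19]
```

Request:
move_arm --deltas '[{"dp":[-2,1,0],"rotation":[0,0.2,0.2]},{"dp":[-0.4,0.8,0],"rotation":[0,0,0]},{"dp":[-0.4,0.5,0],"rotation":[0,0,0]},{"dp":[-0.4,0.4,0],"rotation":[0,0,0]},{"dp":[-0.4,0.4,0],"rotation":[0,0,0]}]' --jaw 255 --squeeze 20

```text
t: 19.08
eef_pos: [0.4204, -0.3789, 0.0034]
ee_rot: [-1.573, -0.004, 0.001]
force: [-0.1, 0.3, 0.6]
width: 0.0596
```

Request:
move_arm --deltas '[{"dp":[-0.2,0.4,0],"rotation":[0,0,0]},{"dp":[-0.2,0.3,0],"rotation":[0,0,0]},{"dp":[0,0,0],"rotation":[0,0,0]},{"dp":[0,0,0],"rotation":[0,0,0]}]'

```text
t: 19.42
eef_pos: [0.4198, -0.3791, 0.003]
ee_rot: [-1.574, -0.005, 0.0]
force: [0.5, -0.3, -0.9]
width: 0.0332
```

Request:
move_arm --deltas '[{"dp":[0,0,0],"rotation":[0,0,0]}]'

```text
t: 19.5
eef_pos: [0.4198, -0.3791, 0.003]
ee_rot: [-1.574, -0.005, 0.0]
force: [-0.7, -0.0, -0.4]
width: 0.0325
```

Request:
move_arm --deltas '[{"dp":[0,-5,0],"rotation":[0,0,0]},{"dp":[0,-12,0],"rotation":[0,0,0]},{"dp":[0,-25,0],"rotation":[0,0,0]},{"dp":[0,-35,0],"rotation":[0,0,0]},{"dp":[0,-35,0],"rotation":[0,0,0]}]'

```text
t: 19.92
eef_pos: [0.4139, -0.376, 0.1111]
ee_rot: [-1.566, 0.011, -0.001]
force: [0.9, 0.2, -0.4]
width: 0.0321
```

```bash
python3 - <<'E'
from meas import *
f=grab('wrist','w11');s=grab('scene','s11');print(arm.get_state()['width'])
cv2.imwrite('pics/s11z.png',cv2.resize(s['pixels'][100:320,200:480],(0,0),fx=2.8,fy=2.7)[:,:,::-1])
E
python3 go.py 538.5 -242.3 150 0
```

```text
0.0326399888060189
t 20.02 at [ 417.9 -378.3  116.4] yaw -0.0 d [120.6 136.   33.6] rot [ 0. -0. -0.] n 5 w 32.6 F [ 1.1 -0.8  0.3]
0 [24.1, -6.8, 27.2] [0.01, -0.0, -0.01]
1 [24.1, -6.8, 27.2] [0.01, -0.0, -0.01]
2 [24.1, -6.7, 27.2] [0.01, -0.0, -0.01]
3 [24.1, -6.7, 27.2] [0.01, -0.0, -0.01]
4 [24.1, -6.7, 27.2] [0.01, -0.0, -0.01]
```

View pics/w11.png

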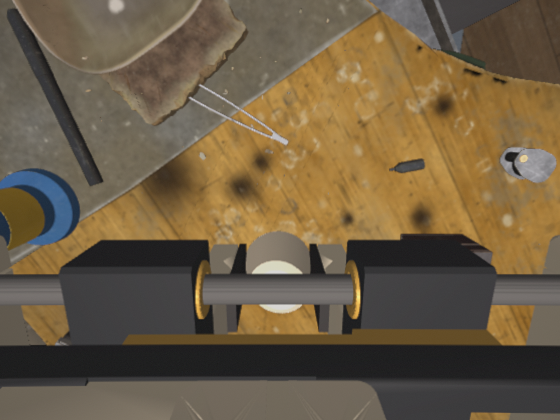

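View pics/s11z.png

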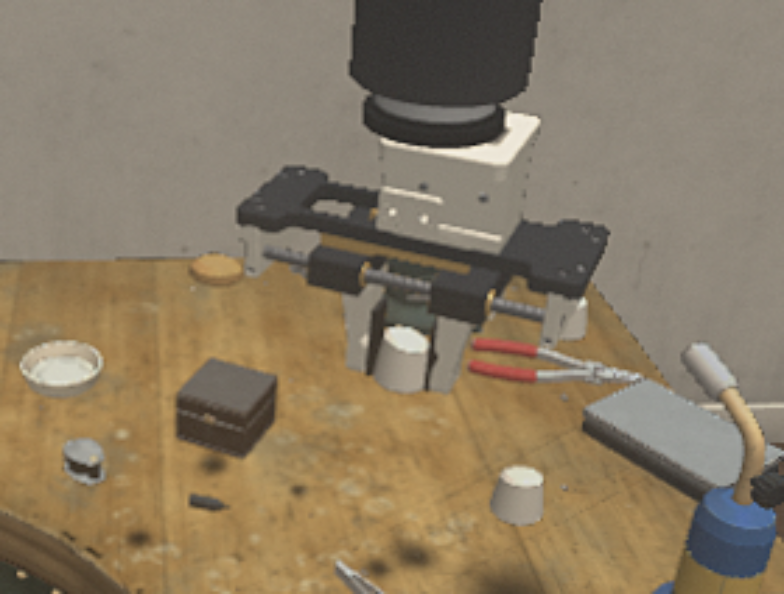

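Request:
move_arm --deltas '[{"dp":[24,-7,27],"rotation":[0,0,0]},{"dp":[24,-5,27],"rotation":[0,0,0]},{"dp":[24,0,27],"rotation":[0,0,0]},{"dp":[24,5,27],"rotation":[0,0,0]},{"dp":[16,15,18],"rotation":[0,0,0]}]'

```text
t: 20.43
eef_pos: [0.5336, -0.2525, 0.1155]
ee_rot: [-1.574, -0.011, -0.009]
force: [0.5, -0.2, 0.0]
width: 0.0321
```

```bash
python3 go.py 538.5 -242.3 50 0
```

```text
t 20.43 at [ 533.6 -252.5  115.5] yaw -0.5 d [  4.9  10.2 -65.5] rot [ 0.2 -0.5  0.6] n 2 w 32.1 F [ 0.5 -0.2  0. ]
0 [2.0, 32.8, 5.2] [0.1, -0.26, 0.31]
1 [2.2, 32.7, 5.1] [0.1, -0.26, 0.31]
```

Request:
move_arm --deltas '[{"dp":[1,22,5],"rotation":[0,-0.5,0.6]},{"dp":[0,25,2],"rotation":[0,0,0]},{"dp":[0,20,0],"rotation":[0,0,0]},{"dp":[0,5,0],"rotation":[0,0,0]}]'

```text
t: 20.77
eef_pos: [0.5403, -0.2399, 0.0413]
ee_rot: [-1.574, -0.004, 0.007]
force: [-1.4, 0.0, -0.2]
width: 0.0322
```

```bash
python3 go.py 538.5 -242.3 10 0
```

```text
t 20.77 at [ 540.3 -239.9   41.3] yaw 0.4 d [ -1.8  -2.4 -31.3] rot [0.2 0.4 0.3] n 1 w 32.2 F [-1.4  0.  -0.2]
0 [-1.9, 31.3, -2.2] [0.21, 0.4, 0.26]
```

Request:
move_arm --deltas '[{"dp":[-2,12,-2.2],"rotation":[0.2,0.4,0.2]},{"dp":[-0.4,10,-0.2],"rotation":[0,0,0]},{"dp":[-0.4,6,0],"rotation":[0,0,0]},{"dp":[-0.4,2,0],"rotation":[0,0,0]}]'

```text
t: 21.1
eef_pos: [0.5367, -0.2432, 0.0093]
ee_rot: [-1.571, -0.0, -0.001]
force: [0.2, 0.3, -0.8]
width: 0.0324
```

```bash
python3 go.py 538.5 -242.3 3 0
```

```text
t 21.10 at [ 536.7 -243.2    9.3] yaw -0.1 d [ 1.8  0.9 -6.3] rot [-0.  -0.1  0. ] n 1 w 32.4 F [ 0.2  0.3 -0.8]
0 [1.8, 6.3, 0.9] [-0.0, -0.06, 0.0]
```

Request:
move_arm --deltas '[{"dp":[1.5,3,0.8],"rotation":[0,0,0]},{"dp":[0,2,0],"rotation":[0,0,0]},{"dp":[0,1,0],"rotation":[0,0,0]}]'

```text
t: 21.35
eef_pos: [0.5387, -0.2432, 0.0037]
ee_rot: [-1.571, -0.002, -0.002]
force: [0.2, 0.2, -0.8]
width: 0.0323
```

```bash
python3 go.py 538.5 -242.3 3 0
```

```text
t 21.35 at [ 538.7 -243.2    3.7] yaw -0.1 d [-0.2  0.9 -0.7] rot [ 0.  -0.1  0.1] n 1 w 32.3 F [ 0.2  0.2 -0.8]
0 [-0.2, 0.7, 0.9] [0.02, -0.13, 0.09]
```

Request:
move_arm --deltas '[{"dp":[0,0.8,0.9],"rotation":[0,0,0]},{"dp":[0,0.5,0],"rotation":[0,0,0]}]'

```text
t: 21.52
eef_pos: [0.5393, -0.2425, 0.0031]
ee_rot: [-1.571, -0.003, -0.002]
force: [0.2, 0.3, -0.1]
width: 0.0323
```

```bash
python3 go.py 538.5 -242.3 3 0
```

```text
t 21.52 at [ 539.3 -242.5    3.1] yaw -0.1 d [-0.8  0.2 -0.1] rot [ 0.  -0.1  0.2] n 1 w 32.3 F [ 0.2  0.3 -0.1]
0 [-0.8, 0.1, 0.2] [0.03, -0.14, 0.17]
```

Request:
move_arm --deltas '[{"dp":[-0.6,0.6,0],"rotation":[0,0,0]}]'

```text
t: 21.6
eef_pos: [0.5393, -0.2426, 0.003]
ee_rot: [-1.572, -0.004, -0.002]
force: [0.7, 1.1, 1.7]
width: 0.0324
```

Request:
move_arm --deltas '[{"dp":[0,0,0],"rotation":[0,0,0]},{"dp":[0,0,0],"rotation":[0,0,0]},{"dp":[0,0,0],"rotation":[0,0,0]},{"dp":[0,0,0],"rotation":[0,0,0]}]' --jaw 40

```text
t: 21.93
eef_pos: [0.5399, -0.2425, 0.0039]
ee_rot: [-1.572, -0.006, -0.002]
force: [-0.2, 0.1, -0.1]
width: 0.0536
```

Request:
move_arm --deltas '[{"dp":[0,-10,0],"rotation":[0,0,0]},{"dp":[0,-35,0],"rotation":[0,0,0]},{"dp":[0,-40,0],"rotation":[0,0,0]},{"dp":[10,-40,0],"rotation":[0,0,0]},{"dp":[30,-30,0],"rotation":[0,0,0]}]'

```text
t: 22.35
eef_pos: [0.5699, -0.2416, 0.1591]
ee_rot: [-1.568, 0.013, -0.004]
force: [0.4, -0.0, -0.7]
width: 0.0734
```

Request:
move_arm --deltas '[{"dp":[20,0,20],"rotation":[0,0,0]},{"dp":[0,0,20],"rotation":[0,0,0]},{"dp":[0,0,0],"rotation":[0,0,0]},{"dp":[0,0,0],"rotation":[0,0,0]}]'

```text
t: 22.68
eef_pos: [0.5997, -0.2021, 0.1738]
ee_rot: [-1.572, -0.007, -0.004]
force: [-0.1, -1.4, -0.8]
width: 0.074
```

Run:
```python
from meas import *
f=grab('wrist','w12');t=grab('top','t12');s=grab('scene','s12')
for nm,g in(('wrist',f),('top',t),('top0',load('top0'))):
  c=cloud(g);print(nm)
  for n,xy,h,rad,tol in [('cone',(.539,-.242),.031,.03,.004),('box',(.465,-.242),.042,.055,.004),('dish',(.465,-.102),.017,.045,.0035),('char',(.465,.037),.046,.08,.003),('dowel',(.465,.037),.054,.04,.003),('wax',(.671,-.13),.019,.05,.005),('loupe',(.375,-.178),.018,.04,.005),('rub',(.377,-.27),.008,.03,.004)]:
    try: print(n,*obj(g,c,xy,h,rad,tol=tol))
    except Exception as e: print(n,'-')
  m=(c[...,2]>.004)&(c[...,2]<.04)&(np.hypot(c[...,0]-.539,c[...,1]+.242)<.026)
  if m.any(): print(np.nanpercentile(c[m],[1,99],axis=0))
```

```text
wrist
cone (539.8, -241.9) (26.0, 26.2) 88.3 n 724 circ [ 539.9 -241.6] z 31.3
box (466.0, -242.5) (54.3, 50.8) 89.9 n 4838 circ [ 465.6 -242.4] z 42.2
dish (465.2, -103.3) (61.3, 61.3) 3.8 n 1142 circ [ 465.1 -103.4] z 17.4
char (468.8, 4.7) (37.1, 49.9) 89.6 n 2826 circ [468.8   5.1] z 46.2
dowel -
wax (669.1, -142.1) (25.1, 33.8) 89.9 n 578 circ [ 669.7 -138.4] z 18.0
loupe -
rub -
[[ 0.52410831 -0.25487291  0.0049617 ]
 [ 0.55530711 -0.22644785  0.0343292 ]]
top
cone (539.8, -240.8) (25.5, 23.7) 64.7 n 87 circ [ 540.  -241.4] z 30.3
box (464.4, -241.9) (54.3, 54.4) 89.9 n 537 circ [ 464.5 -242.5] z 41.4
dish (485.5, -103.6) (57.4, 20.5) 89.4 n 54 circ [ 475.7 -103.5] z 16.7
char -
dowel -
wax (676.2, -110.5) (5.5, 4.2) 1.5 n 5 circ [ 676.3 -111.4] z 15.3
loupe (376.3, -179.8) (29.6, 18.1) 64.5 n 107 circ [ 375.4 -178.9] z 17.5
rub (378.5, -270.6) (7.0, 24.0) 7.7 n 27 circ [ 381.  -270.3] z 7.7
[[ 0.52474599 -0.25550172  0.00409013]
 [ 0.55398895 -0.22600968  0.0348123 ]]
top0
cone (555.8, -229.7) (19.0, 24.1) 1.7 n 46 circ [ 554.6 -230.3] z 28.5
box (464.4, -242.0) (54.3, 54.3) 89.6 n 526 circ [ 464.4 -242.5] z 41.2
dish -
char -
dowel -
wax (673.2, -130.0) (35.7, 42.5) 39.8 n 179 circ [ 670.7 -130.9] z 17.2
loupe (376.3, -179.8) (29.6, 18.1) 64.5 n 104 circ [ 375.4 -178.9] z 16.9
rub (379.0, -270.7) (7.3, 23.9) 10.8 n 28 circ [ 381.  -270.3] z 6.9
[[ 0.54398703 -0.245572    0.00427409]
 [ 0.56418843 -0.21773484  0.03025308]]
```

View pics/w12.png

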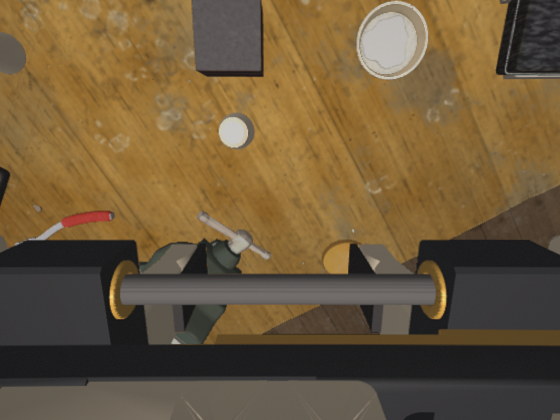

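View pics/s12.png

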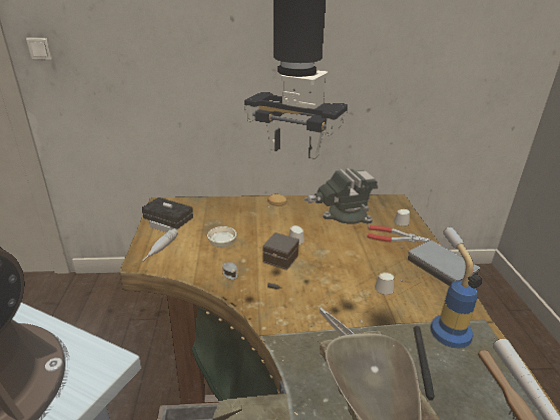

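Run:
```python
from meas import *
for n in('scene0','s12'):
    g=load(n);print(n,*obj(g,cloud(g),(.671,-.13),.019,.05))
print(arm.get_state()['qd'].round(3)); print(arm.job_done())
```

```text
scene0 (666.2, -133.0) (44.4, 36.8) 71.1 n 114 circ [ 667.5 -133.3] z 18.3
s12 (665.6, -131.8) (42.5, 38.4) 69.9 n 114 circ [ 666.2 -131.8] z 18.5
[-0.009  0.007 -0.008 -0.001  0.002 -0.   ]
the job is handed in; nothing more can be done
None
```

The bench is set out in the order asked, with each part released before the next was taken. I handed the job in at about 23 s; no verdict was reported.

| Part | Last check |
|---|---|
| Charcoal | Flat on the steel block, centred to about 1 mm, long side about 1° off the block-to-box line |
| Dowel | On its side in the middle of the charcoal, 1–2 mm off centre |
| Dish | Upright, within about 1 mm of the midpoint between block and box |
| Flux cone (the one that was nearest the robot's base) | Upright straight behind the ring box, gap about 30 mm, sideways error under 1 mm |

- **Bystanders:** The loupe and rubber point read the same as at the start to within 0.5 mm. The wax was partly hidden by the arm in the last top view. In the scene view it reads the same to about 1.5 mm, which is within that camera's noise.
- **Forces:** Wrist force peaked briefly at about 33 N when I set the charcoal down, and at about 27 N for the dowel. Every other reading was small.
- **Not rechecked at the end:** The final pictures did not give a full measurement of the charcoal and dowel, so their figures come from the look after the dish was placed. In the last scene picture both still lie where they were put.

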